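# Feed the step gauge through the profile scanner

### The arm

A 7-joint arm with a two-finger parallel gripper is mounted at the origin on the work surface. World frame = base frame: x ahead of the robot, y to its left, z up, the work surface at z = 0. Lengths are in mm, angles in rad, forces in N, time in s.
With the tool pointing down it reaches from about 425 to 825 mm from the base axis. Payload 3.6 kg.
Tool frame: the origin (TCP) lies on the centre line of the jaws, within the pads' length; the fingertips stand 14 mm ahead of it and the grasp point (between the pads) lies 5 mm behind it (bot.tcp_to_tips is the distance from the TCP to the fingertips, in mm); z points along the fingers, y is the direction in which the jaws open and shut (so a half turn about z gives the same grasp; the last joint's range is limited). The gripper opens to 93 mm and grips with 3 to 60 N. Pads are 15 mm wide; open, the fingers measure 128 mm over their backs; the gripper's body (75 mm by 188 mm) begins 65 mm behind the grasp point.
Start: joints at [1.282, 0.615, -0.013, 1.423, 0.008, 1.103, -0.04], TCP at [168.246, -627.819, 232.64] pointing down, gripper open.
Joint ranges: [-3.12, 3.12], [-0.3, 2.06], [-1.34, 1.32], [0.26, 2.42], [-1.36, 4.5], [0.01, 1.98], [-2.84, 2.84]. Speed limits (rad/s): [2.79, 2.79, 3.14, 3.14, 3.14, 3.14, 3.14].

### API

Orientations are given as a rotation vector (axis times angle).
In Python, from rig import sense, vision, ticket, bot gives the robot as it stands.
- The arm moves only by the tool carry_out, never from a script. Its argument "series" is a list of rows, each a list of 2 entries, a list of its own where there are three numbers: the shift along the tool's x, y, z in m, then the turn, a rotation vector about the tool's x, y, z in rad. A call has 1 to 10 rows; each row is the pose to reach, as a shift and turn from the pose commanded when the call began, along the tool's axes at that moment; what a row does not reach only later rows make up. A row lasts 1/10 s, in which the tool goes at most 50 mm and 8.59 degrees, less where a joint would pass 70% of its speed; a pose out of reach is approached as far as the arm can. A call with a gripper value outside its range is refused whole. "claw" is the closure in counts, from 0 (fully open) to 255 (shut), set as the call begins (left out, the last holds). The fingers move at their own pace and stop on an object; "newtons" is the grip in N (left out, the last holds). Time passes only in rows, so rows that repeat a pose let the fingers close. It gives the time, the measured TCP pose, the force and the opening at its end, in the units of the state.
- sense(): the state, without advancing time (a new reading comes with each control period).
- vision.read_camera(name): name is "side" or "top"; returns the picture (480x640x3 uint8, blue, green, red); there is no depth.
- vision.camera_info(name): a dict with "camera_matrix" (3x3 intrinsics, pixels), "R" (3x3) and "t" (3): a world point X has camera coordinates R X + t. Camera axes: x right, y down, z forward; pixel columns grow to the right and rows downward; lengths in mm; the calibration is good to about 2 mm. A picture is of the moment at which its call begins. camera_info takes no time and is no camera call.
- ticket.job_done(): hands the job in, once; it reports no verdict.
The state is a dict: "time_s": time; "joint_pos": joint angles; "joint_velocities": joint speeds; "joint_torque": joint torques, N m; "ee_pos": TCP position; "tool_rot": TCP orientation; "contact_force": force on the tool from outside, world axes, zero at the start; "torque": the same for the moment, N m; "gripper_width": finger opening in mm.
Only numpy, scipy, OpenCV 4.12 (cv2) and the standard library are available. Lean on these libraries where they do the work, as an engineer would, in place of code of your own. Each camera call takes 0.05 s, during which the arm holds its last target.

### The job

Check the laser profile scanner with the step gauge: set the stepped block flat on the infeed half of the bed, short of the scanner, lengthways with its lowest step leading, and let go of it. Then take the push stick by its handle and, with its notch at the block's rear corner, feed the block slowly (well under 15 cm a second) under the scanner head, keeping its long side pressed flat against the fence all the way and your fingers off it, until its low end butts against the stop. Finally lay the stick flat on the bench top, off the station; do not touch the scanner or disturb the plain block, the mouse or the emergency-stop box.

Things in the scene. Friction and masses are not known exactly. Their poses are not given: they have to be found in the camera images.
- station: Scanner station, fixed. Origin on the bench (z=0) under the point where the scan line meets the fence face. x axis = feed direction (roughly to the robot's right), y = squarely at the fence (away from the robot). Aluminium bed, top 25 mm above the bench, x -250 to 250 mm, open bed y -130 to 0. Fence face is the plane y=0 over the bed's whole length, fence 30 mm thick, top 50 mm above the bench.
- scan_line (a point): Point on the bed top at the foot of the fence, straight below the scan line, at the station's x=0, y=0, 25 mm above the bench; station axes. Infeed is x below -42 mm, outfeed x above 42 mm.
- scanner: The laser scanner, fixed on the station, same origin and axes: column 40 x 60 mm behind the fence (y 35 to 95 mm), arm, grey head and amber guard hood hanging over the bed at x -42 to 42 mm, y -108 to 95 mm. Hood's lowest edge is 85 mm, the arm's top 260 mm above the bench; open below the hood. Not to be touched.
- stop_face (a point): Middle of the working face of the end stop: dark steel plate 42 mm wide from the fence outwards, 34 mm high, 12 mm thick, on a clamp on the outfeed end of the fence. Point is 22.5 mm out from the fence, 35 mm above the bench; station axes, face looks along -x. Set 150 to 210 mm past the scan line and locked (over 80 N to shift).
- gauge_center (a point): Step gauge: solid aluminium block 90 mm long, 45 mm wide, three steps each 30 mm long and 40, 30, 20 mm high, about 0.3 kg, lying on the bench. Point is at half the length and width, 20 mm above the underside, inside the middle step. x axis along the length to the LOW end, z up.
- gauge_low_end (a point): Middle of the gauge's low end face (45 mm wide, 20 mm high): 45 mm from the gauge's centre along its x axis, 10 mm above its underside.
- gauge: The same step gauge; origin in the middle of its underside, x axis towards the low end.
- stick_grip (a point): Push stick: flat wooden stick 18 mm thick, about 365 mm long, 0.18 kg, lying flat on the bench. Point is on the handle near its balance point (within 25 mm), half-way up. Handle 30 mm wide from 95 mm behind to 35 mm ahead of the point, then a 22 mm wide shank. x axis along the stick to the notched tip, z up.
- stick: Same push stick; origin under the grip point, same axes. Inner corner of the tip's 90-degree notch is 220 mm ahead on its x axis. Heel face (21 mm wide) bears on a block's rear end; lip (-y side, 9 mm thick, 28 mm long) on its side away from the fence. Both bear squarely with the stick's x axis turned 15 degrees anticlockwise (from above) from the feed, handle trailing away from the fence.
- plain_block: Bystander: plain aluminium block without steps, 70 x 45 x 30 mm, origin in the middle of its underside.
- mouse: Bystander: black computer mouse, 106 x 58 x 32 mm, origin about the middle of its underside.
- estop: Bystander: yellow emergency-stop box 68 x 68 x 52 mm with a red mushroom head up to 78 mm, origin in the middle of its underside.
Not all that is in view belongs to the job. Leave any orange or red look-alike of the gauge alone.

How it is judged:
By the outcome, as a careful person would: the job done as asked, in the order asked, and still so for the second after the job is handed in, with the robot touching nothing.
It also fails if it takes over 72 s, if anything falls off the work surface, if the arm or the gripper's body presses on something with over 40 N, if the wrist force passes 120 N, or if a joint passes its speed limit or range.

## Working session

There is one attempt and no reset: what is moved stays moved. The work goes in short steps, Python scripts to look and compute and a tool call to move; the robot and the scene stay as the last step left them, time stands still between calls to the robot, and variables do not carry over. Pictures are saved under pics/ and viewed, and the job is handed in when it is done.

Besides the shell and the picture viewer there is one more tool, called after "Call:" in YAML: its name, and indented under it one key for each argument. carry_out: Moves the arm, as the interface text tells. Its arguments: {"type":"object","properties":{"series":{"type":"array"},"claw":{"type":"number"},"newtons":{"type":"number"}},"required":["series"]}

```bash
ls; mkdir -p pics; python3 - <<'E'
from rig import sense, vision, ticket, bot
import cv2
print(sense())
for n in("side","top"):
    cv2.imwrite(f"pics/{n}0.png",vision.read_camera(n)); print(vision.camera_info(n))
print([a for a in dir(bot) if a[0]!='_'])
E
```

```text
pics
{'time_s': 0.0, 'joint_pos': array([ 1.28253525,  0.61590099, -0.0126198 ,  1.42490237,  0.00811665,
        1.10342136, -0.04041991]), 'joint_velocities': array([-1.57009606e-03,  7.62728694e-05, -4.98449493e-04, -9.74736453e-04,
       -5.86055016e-05, -7.68204939e-04, -2.25234746e-04]), 'joint_torque': array([-7.17693420e-04, -4.58948350e+01,  2.09101522e-01, -1.65751022e+01,
       -6.10270654e-02,  2.03117175e-02,  2.11350521e-04]), 'ee_pos': array([ 168.01553808, -627.11430748,  231.49183268]), 'tool_rot': array([-3.11218149e+00, -4.09756000e-01,  6.07818128e-04]), 'contact_force': array([ 0.00303961, -0.38483209, -0.78135076]), 'torque': array([0.01900681, 0.00833901, 0.02909432]), 'gripper_width': 93.18223568250353}
{'camera_matrix': array([[436.77179508,   0.        , 327.44866213],
       [  0.        , 436.77179508, 232.3525038 ],
       [  0.        ,   0.        ,   1.        ]]), 'R': array([[-9.65684756e-01, -2.59717027e-01, -1.36323472e-04],
       [-1.88060215e-01,  6.99610869e-01, -6.89331552e-01],
       [ 1.79126515e-01, -6.65651334e-01, -7.24445991e-01]]), 't': array([409.26371849, 147.61070049, 836.51287541])}
{'camera_matrix': array([[583.35362056,   0.        , 325.47041555],
       [  0.        , 583.35362056, 231.83848946],
       [  0.        ,   0.        ,   1.        ]]), 'R': array([[ 0.01801313, -0.99959943, -0.021829  ],
       [-0.99682101, -0.01625979, -0.07799672],
       [ 0.07761054,  0.02316457, -0.99671461]]), 't': array([ -41.34197968,  435.77963382, 1326.87160716])}
['PlanningError', 'tcp_to_tips']
```

View pics/side0.png

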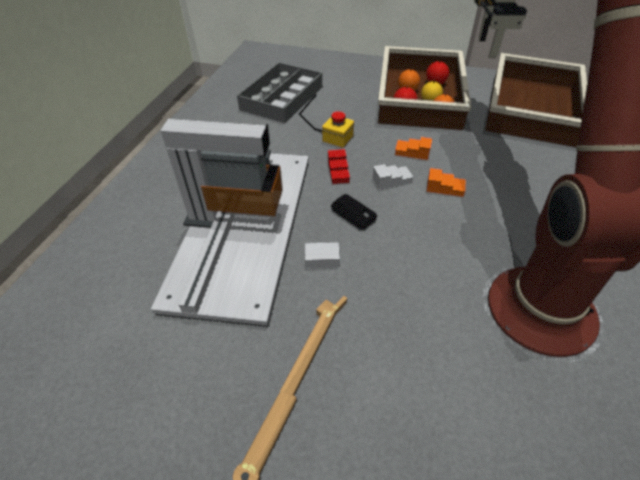

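View pics/top0.png

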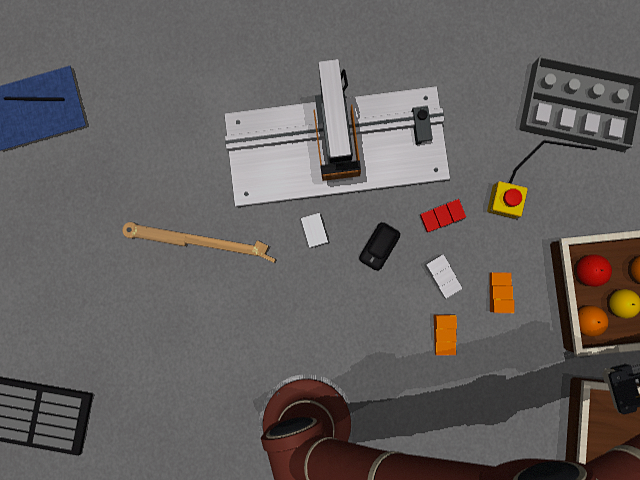

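The top view shows the gauge (silver, stepped) at about (444,276), the stick from (130,230) to (273,260) with its tip pointing right, and the station with the scanner at about (338,120). The stop is at about (422,125), the plain block at (315,230). The arm is clear of all of it. I'll zoom in next.

```bash
cat > h.py <<'E'
import numpy as np, cv2
from rig import sense, vision, ticket, bot
def cam(n):
    c=vision.camera_info(n); return np.array(c["camera_matrix"]),np.array(c["R"]),np.array(c["t"])
def ray(n,uv):
    K,R,t=cam(n); C=-R.T@t; d=R.T@np.linalg.inv(K)@np.array([uv[0],uv[1],1.]); return C,d
def onplane(n,uv,z):
    C,d=ray(n,uv); return C+d*(z-C[2])/d[2]
def proj(n,X):
    K,R,t=cam(n); p=K@(R@np.asarray(X,float)+t); return p[:2]/p[2]
def crop(img,x0,y0,x1,y1,s,f):
    cv2.imwrite(f,cv2.resize(img[y0:y1,x0:x1],None,fx=s,fy=s,interpolation=cv2.INTER_CUBIC))
E
python3 - <<'E'
from h import *
t=cv2.imread('pics/top0.png'); s=cv2.imread('pics/side0.png')
crop(t,410,230,480,320,6,'pics/tg.png')
crop(t,215,50,465,215,3,'pics/ts.png')
crop(t,110,210,290,275,4,'pics/tk.png')
crop(s,360,150,430,200,8,'pics/sg.png')
E
```

```text
(no output)
```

View pics/tg.png

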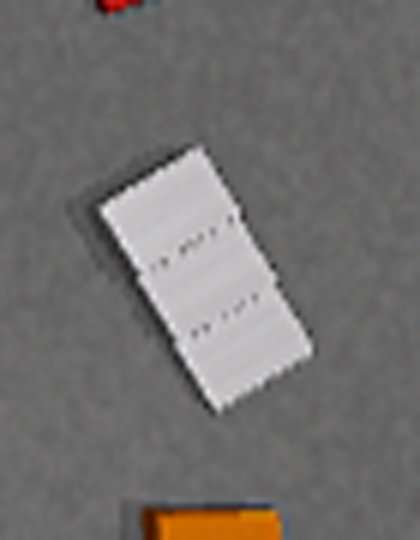

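View pics/ts.png

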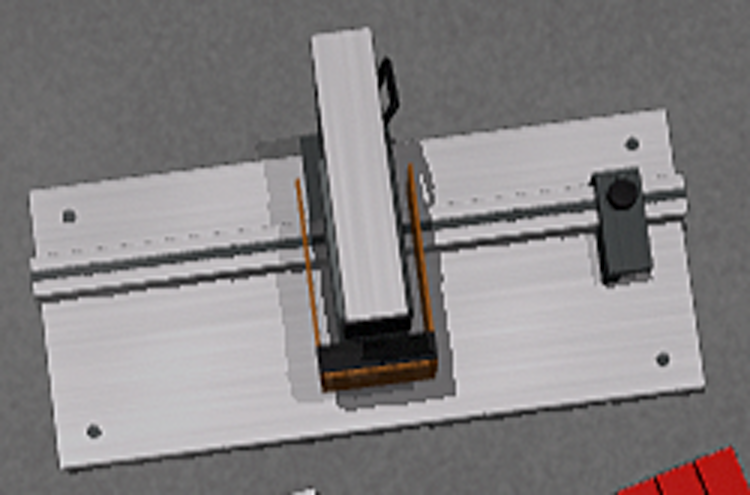

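View pics/tk.png

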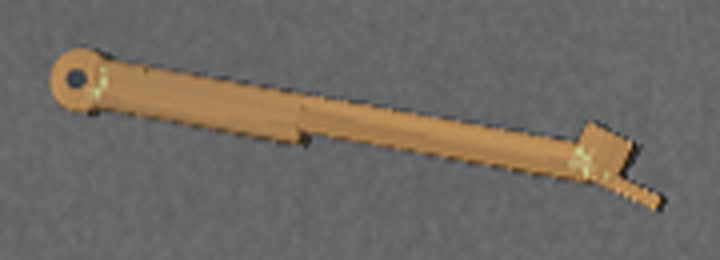

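View pics/sg.png

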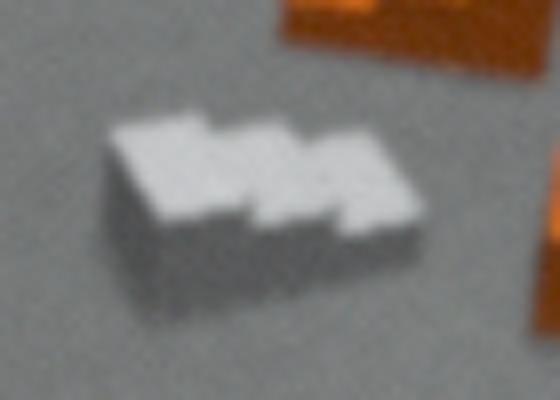

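```bash
python3 - <<'E'
from h import *
def o(p,s,x0,y0): return ((p[0]+.5)/s-.5+x0,(p[1]+.5)/s-.5+y0)
g=lambda p,z:onplane('top',o(p,6,410,230),z)
H1,H2=g((100,209),40),g((201,147),40); L1,L2=g((221,411),20),g((313,351),20)
print('gauge',H1,H2,L1,L2,'len',np.linalg.norm(((H1+H2)/2-(L1+L2)/2)[:2]),'w',np.linalg.norm(H1-H2),np.linalg.norm(L1-L2))
c=(H1+H2+L1+L2)/4; d=(L1+L2-H1-H2)/2; print('c',c,np.degrees(np.arctan2(d[1],d[0])))
s=lambda p,z:onplane('top',o(p,3,215,50),z)
BL,BR,TL,TR=[s(p,25) for p in((62,466),(704,386),(30,190),(666,110))]
print('station',BL,BR,TL,TR,[np.linalg.norm(a-b) for a,b in((BL,BR),(TL,TR),(BL,TL),(BR,TR))])
for a,b in((BL,BR),(TL,TR)):
    d=b-a; print(np.degrees(np.arctan2(d[1],d[0])))
# stick
im=cv2.imread('pics/top0.png'); hsv=cv2.cvtColor(im,cv2.COLOR_BGR2HSV)
m=cv2.inRange(hsv,(8,70,90),(25,200,255)); m[:, :110]=0;m[:,290:]=0;m[:200]=0;m[285:]=0
cs,_=cv2.findContours(m,0,cv2.CHAIN_APPROX_NONE); k=max(cs,key=cv2.contourArea)
ys,xs=np.nonzero(m); P=np.array([onplane('top',(x,y),18)[:2] for x,y in zip(xs,ys)])
print(len(P))
# axis from handle+shank edges
T=onplane('top',o((612,178),4,110,210),18)[:2]; E=onplane('top',o((76,79),4,110,210),18)[:2]
u=(T-E)/np.linalg.norm(T-E); n=np.array([-u[1],u[0]])
for it in range(3):
    q=(P-E)@u; r=(P-E)@n
    mids=[];
    for a in range(20,310,6):
        w=r[(q>a)&(q<a+6)]
        if len(w)>2: mids.append((a+3,(w.max()+w.min())/2,w.max()-w.min()))
    mids=np.array(mids); sh=mids[(mids[:,0]>30)&(mids[:,0]<110)|(mids[:,0]>150)&(mids[:,0]<285)]
    f=np.polyfit(sh[:,0],sh[:,1],1); ang=np.arctan2(u[1],u[0])+np.arctan(f[0]); E=E+n*f[1]; u=np.array([np.cos(ang),np.sin(ang)]); n=np.array([-u[1],u[0]])
q=(P-E)@u; r=(P-E)@n
print('stick ang',np.degrees(ang),'ext',q.min(),q.max(),'E',E); print(mids.round(1).tolist())
for a in range(int(q.max())-60,int(q.max())+1,4):
    w=r[(q>a)&(q<a+4)]; 
    if len(w):print(a,w.min().round(1),w.max().round(1))
E
```

```text
gauge [ 364.96151362 -261.9324602    40.        ] [ 388.80250537 -299.49587211   40.        ] [ 290.0429421  -310.81907071   20.        ] [ 313.24895841 -345.40351827   20.        ] len 88.92104578944767 w 44.49047989735628 41.64856788109387
c [ 339.26397988 -304.41273032   30.        ] -147.78993855180255
station [494.40995583 174.8146989   25.        ] [ 563.51481693 -316.03793983   25.        ] [710.16317744 206.31529131  25.        ] [ 779.1360361  -286.40208051   25.        ] [np.float64(495.69324665166306), np.float64(497.52152086064996), np.float64(218.04068417655174), np.float64(217.6483271595176)]
-81.98626206121975
-82.03125335236246
1686
stick ang -97.94465683999313 ext -15.435944189478839 345.61381795026034 E [433.83762516 422.75639152]
[[23.0, 0.6, 28.5], [29.0, 0.4, 26.6], [35.0, 0.1, 28.5], [41.0, 0.7, 28.2], [47.0, -0.4, 28.5], [53.0, 0.2, 28.1], [59.0, 0.3, 26.2], [65.0, -0.1, 28.5], [71.0, -1.2, 28.1], [77.0, -0.6, 28.5], [83.0, -0.7, 26.2], [89.0, -0.7, 28.5], [95.0, -1.2, 26.2], [101.0, -1.2, 28.5], [107.0, -0.7, 28.1], [113.0, -1.5, 28.1], [119.0, -1.2, 28.1], [1
[... 190 characters left out ...]
6, 21.2], [185.0, 1.1, 21.6], [191.0, 1.1, 19.3], [197.0, 0.8, 21.9], [203.0, 0.6, 19.3], [209.0, 0.3, 21.9], [215.0, 0.1, 19.3], [221.0, 0.0, 21.6], [227.0, 0.6, 21.2], [233.0, -0.4, 21.5], [239.0, 0.3, 21.5], [245.0, -0.7, 21.2], [251.0, -0.2, 21.5], [257.0, -0.3, 19.3], [263.0, -0.3, 21.5], [269.0, -0.7, 19.3], [275.0, -1.0, 21.9], [281.0, -1.2, 19.2], [287.0, -1.3, 21.5], [293.0, 1.9, 26.4], [299.0, 5.1, 35.2], [305.0, 4.6, 32.9], [311.0, 3.4, 32.2]]
285 -12.1 9.1
289 -11.4 9.8
293 -10.7 15.0
297 -12.6 22.6
301 -11.9 21.0
305 -11.1 19.5
309 -12.7 17.5
313 -14.2 17.9
317 -13.9 16.3
321 -15.4 14.8
325 -17.0 -7.9
329 -16.6 -9.5
333 -18.5 -11.4
337 -20.1 -11.0
341 -21.6 -12.6
345 -19.0 -16.7
```

```bash
cat >> h.py <<'E'
FA=np.radians(-82.0); SO=np.array([657.,-52.5])
SX=np.array([np.cos(FA),np.sin(FA)]); SY=np.array([-SX[1],SX[0]])
def st(x,y,z): return np.r_[SO+x*SX+y*SY,z]
def tost(p): d=np.asarray(p)[:2]-SO; return np.array([d@SX,d@SY])
E
python3 - <<'E'
from h import *
for n,b,s in(('top',(215,50,465,215),3),('side',(150,110,320,330),4 if 0 else 2.7)):
    im=cv2.imread(f'pics/{n}0.png'); x0,y0,x1,y1=b
    c=cv2.resize(im[y0:y1,x0:x1],None,fx=s,fy=s,interpolation=cv2.INTER_CUBIC)
    def L(P,col):
        q=[tuple(np.round(((proj(n,p)-[x0,y0])+.5)*s-.5).astype(int).tolist()) for p in P]
        for a,d in zip(q,q[1:]): cv2.line(c,a,d,col,1)
    L([st(-250,-130,25),st(250,-130,25),st(250,90,25),st(-250,90,25),st(-250,-130,25)],(0,0,255))
    L([st(-250,0,50),st(250,0,50)],(0,255,0)); L([st(-250,0,25),st(250,0,25)],(255,0,0)); L([st(-250,30,50),st(250,30,50)],(0,255,255))
    L([st(180,0,25),st(180,-43,25),st(180,-43,59),st(180,0,59)],(255,0,255))
    cv2.imwrite(f'pics/ov_{n}.png',c)
E
```

```text
(no output)
```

View pics/ov_top.png

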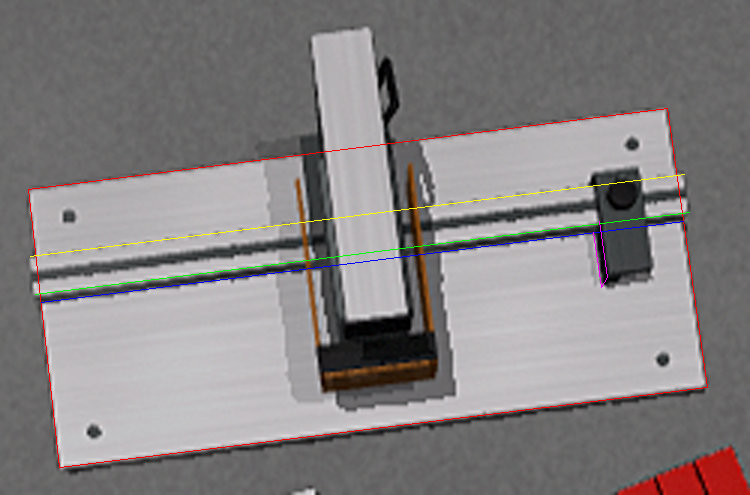

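View pics/ov_side.png

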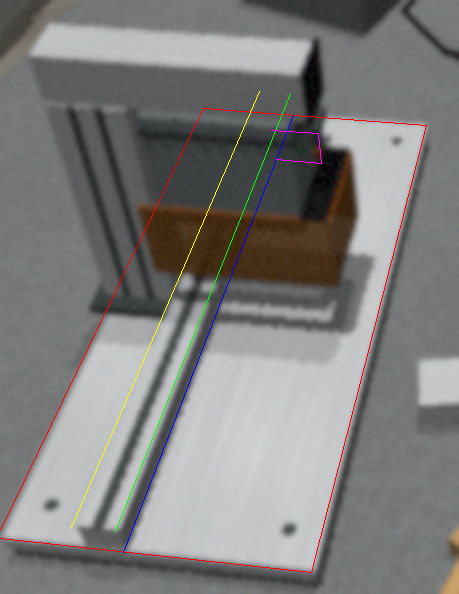

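```bash
cat >> h.py <<'E'
from scipy.spatial.transform import Rotation as Ro
def tgt(j):
    y=np.array([np.cos(j),np.sin(j),0]); z=np.array([0,0,-1.]); return np.c_[np.cross(y,z),y,z]
def plan(targets):
    s=sense(); p0=s['ee_pos']; R0=Ro.from_rotvec(s['tool_rot']).as_matrix()
    print('now',p0.round(1),'jaw',np.degrees(np.arctan2(R0[1,1],R0[0,1])).round(1),'t',round(s['time_s'],2),'F',s['contact_force'].round(1),'w',round(s['gripper_width'],1),'q',s['joint_pos'].round(2))
    print('tilt z',R0[:,2].round(4))
    for p,j in targets:
        j=np.radians(j); R=R0
        c=[Ro.from_matrix(R0.T@tgt(j+k*np.pi)).as_rotvec() for k in(0,1)]
        v=min(c,key=np.linalg.norm) 
        d=R0.T@(np.asarray(p)-p0); print('->',(d/1000).round(4).tolist(),v.round(4).tolist(),'steps>=',max(np.linalg.norm(d)/50,np.degrees(np.linalg.norm(v))/8.59).round(1))
E
python3 - <<'E'
from h import *
for p in([365,-261.9,40],[388.8,-299.5,40],[290,-310.8,20],[313.2,-345.4,20]):
    q=proj('side',p); print(((q-[360,150]+.5)*8-.5).round())
plan([([339.3,-304.4,120],-57.8),([339.3,-304.4,18],-57.8)])
E
```

```text
[159. 222.]
[105. 135.]
[422. 216.]
[363. 137.]
now [ 168.1 -627.2  231.6] jaw -75.0 t 0.1 F [0.5 0.9 1.1] w 93.1 q [ 1.28  0.62 -0.01  1.42  0.01  1.1  -0.04]
tilt z [-6.0e-04  2.2e-03 -1.0e+00]
-> [0.249, -0.2672, 0.1122] [-0.0023, -0.0003, -0.3002] steps>= 7.6
-> [0.249, -0.267, 0.2142] [-0.0023, -0.0003, -0.3002] steps>= 8.5
```

Call:
carry_out:
  series:
    - [[0.03,-0.032,0],[0,0,-0.04]]
    - [[0.07,-0.075,0],[0,0,-0.1]]
    - [[0.11,-0.118,0.01],[0,0,-0.15]]
    - [[0.15,-0.161,0.03],[0,0,-0.2]]
    - [[0.19,-0.204,0.06],[0,0,-0.25]]
    - [[0.225,-0.24,0.09],[0,0,-0.3]]
    - [[0.249,-0.267,0.112],[-0.002,0,-0.3]]
    - [[0.249,-0.267,0.112],[-0.002,0,-0.3]]
    - [[0.249,-0.267,0.112],[-0.002,0,-0.3]]
  claw: 0

```text
time_s: 1.0
ee_pos: [341.1, -298.0, 118.3]
tool_rot: [-3.007, -0.887, 0.002]
contact_force: [0.2, -0.2, -0.4]
gripper_width: 92.9
```

```bash
python3 - <<'E'
from h import *
im=vision.read_camera('top'); crop(im,380,200,540,360,4,'pics/t1.png')
im=vision.read_camera('side'); crop(im,340,60,540,220,4,'pics/s1.png')
plan([([339.3,-304.4,18],-57.8)])
E
```

```text
now [ 339.8 -304.6  120.2] jaw -57.7 t 1.1 F [-0.4 -0.7  0.5] w 92.8 q [ 0.75  0.49 -0.1   2.09  0.09  0.56 -0.42]
tilt z [-4.e-04 -8.e-04 -1.e+00]
-> [-0.0002, -0.0005, 0.1022] [0.0005, 0.0008, 0.0024] steps>= 2.0
```

View pics/s1.png

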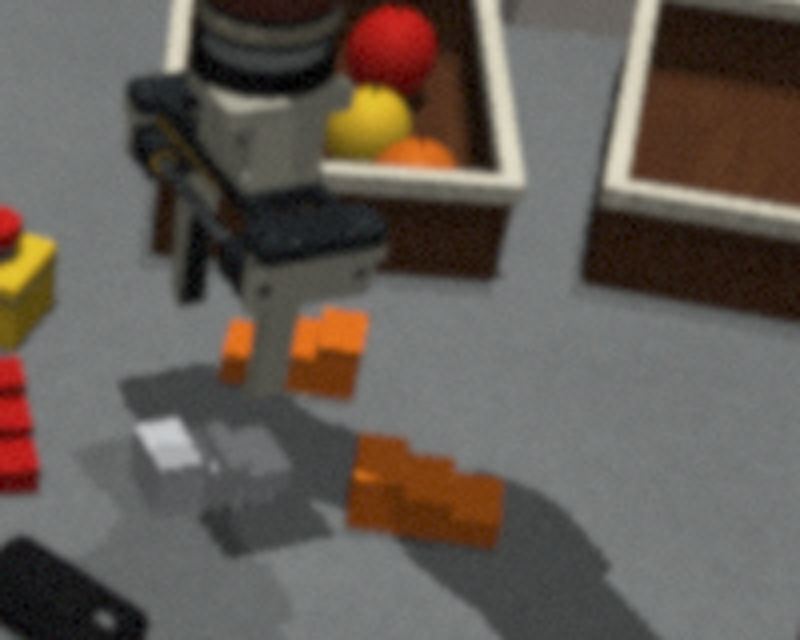

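The open fingers straddle the gauge (crop, about (210,460)) and the orange blocks stay clear. I'm going down and closing.

Call:
carry_out:
  series:
    - [[0,0,0.03],[0,0,0]]
    - [[0,-0.0005,0.06],[0,0,0]]
    - [[0,-0.0005,0.085],[0,0,0]]
    - [[0,-0.0005,0.098],[0,0,0]]
    - [[0,-0.0005,0.101],[0,0,0]]
    - [[0,-0.0005,0.101],[0,0,0]]
    - [[0,-0.0005,0.101],[0,0,0]]

```text
time_s: 1.8
ee_pos: [339.6, -306.5, 20.5]
tool_rot: [3.015, 0.868, 0.002]
contact_force: [-0.1, 0.2, 0.9]
gripper_width: 93.0
```

Call:
carry_out:
  series:
    - [[0,0,0],[0,0,0]]
    - [[0,0,0],[0,0,0]]
    - [[0,0,0],[0,0,0]]
    - [[0,0,0],[0,0,0]]
    - [[0,0,0],[0,0,0]]
    - [[0,0,0],[0,0,0]]
    - [[0,0,0],[0,0,0]]
    - [[0,0,0],[0,0,0]]
  claw: 255
  newtons: 30

```text
time_s: 2.6
ee_pos: [339.5, -305.2, 19.6]
tool_rot: [3.017, 0.871, 0.0]
contact_force: [0.5, 0.0, 0.7]
gripper_width: 44.9
```

```bash
python3 - <<'E'
from h import *
plan([([339.3,-304.4,130],-57.8)])
E
```

```text
now [ 339.5 -305.2   19.6] jaw -57.8 t 2.6 F [0.5 0.  0.7] w 44.9 q [ 0.72  0.69 -0.06  2.16  0.13  0.29 -0.45]
tilt z [ 8.0e-04 -1.7e-03 -1.0e+00]
-> [0.0002, -0.0006, -0.1104] [0.0019, 0.0003, -0.0001] steps>= 2.2
```

```bash
python3 - <<'E'
from h import *
D=st(-165,-52.5,0); print(D)
s=sense();p=s['ee_pos']
plan([(p+[0,0,40],-57.8),([350,-280,110],-57.8),([385,-215,140],-50),([410,-160,140],-42),([430,-120,140],-34),([435,-75,140],-26),([438,-30,140],-18),([440,15,140],-10)])
E
```

```text
[582.04736473 103.58764354   0.        ]
now [ 339.5 -305.2   19.6] jaw -57.8 t 2.6 F [0.5 0.  0.7] w 44.9 q [ 0.72  0.69 -0.06  2.16  0.13  0.29 -0.45]
tilt z [ 8.0e-04 -1.7e-03 -1.0e+00]
-> [-0.0, 0.0001, -0.04] [0.0019, 0.0003, -0.0001] steps>= 0.8
-> [0.0223, -0.0156, -0.0904] [0.0019, 0.0003, -0.0001] steps>= 1.9
-> [0.0866, -0.0519, -0.1205] [0.0019, 0.0004, -0.1362] steps>= 3.1
-> [0.137, -0.0851, -0.1205] [0.0018, 0.0005, -0.2759] steps>= 4.0
-> [0.1752, -0.1083, -0.1206] [0.0018, 0.0007, -0.4155] steps>= 4.8
-> [0.2035, -0.1437, -0.1207] [0.0018, 0.0008, -0.5551] steps>= 5.5
-> [0.23, -0.1802, -0.1208] [0.0017, 0.0009, -0.6947] steps>= 6.3
-> [0.2556, -0.2172, -0.1208] [0.0016, 0.001, -0.8344] steps>= 7.1
```

Call:
carry_out:
  series:
    - [[0,0,-0.025],[0.002,0,0]]
    - [[0.004,-0.003,-0.06],[0.002,0,0]]
    - [[0.022,-0.016,-0.09],[0.002,0,0]]
    - [[0.055,-0.034,-0.11],[0.002,0,-0.06]]
    - [[0.09,-0.054,-0.12],[0.002,0,-0.14]]
    - [[0.13,-0.08,-0.12],[0.002,0,-0.27]]
    - [[0.168,-0.104,-0.12],[0.002,0,-0.4]]
    - [[0.2,-0.14,-0.12],[0.002,0.001,-0.54]]
    - [[0.23,-0.18,-0.12],[0.002,0.001,-0.68]]
    - [[0.256,-0.217,-0.12],[0.002,0.001,-0.82]]

```text
time_s: 3.6
ee_pos: [439.7, 17.3, 138.6]
tool_rot: [-2.413, -2.009, 0.002]
contact_force: [1.4, -0.2, -4.5]
gripper_width: 45.2
```

```bash
python3 - <<'E'
from h import *
plan([([442,60,140],-4),([455,85,140],0),([490,98,140],5),([540,103,140],8),([582,103.6,130],8),([582,103.6,80],8)])
E
```

```text
now [439.7  17.3 138.6] jaw -10.4 t 3.6 F [ 1.4 -0.2 -4.5] w 45.2 q [ 0.14  0.46 -0.32  2.11  0.24  0.61 -0.53]
tilt z [-1.8e-03  5.0e-04 -1.0e+00]
-> [0.0424, -0.0054, -0.0014] [-0.0018, -0.0002, -0.1125] steps>= 0.9
-> [0.0693, 0.0028, -0.0014] [-0.0018, -0.0003, -0.1824] steps>= 1.4
-> [0.0884, 0.0349, -0.0014] [-0.0018, -0.0004, -0.2696] steps>= 1.9
-> [0.1024, 0.0831, -0.0015] [-0.0018, -0.0004, -0.322] steps>= 2.6
-> [0.1106, 0.1244, 0.0084] [-0.0018, -0.0004, -0.322] steps>= 3.3
-> [0.1106, 0.1244, 0.0584] [-0.0018, -0.0004, -0.322] steps>= 3.5
```

Call:
carry_out:
  series:
    - [[0.03,-0.004,-0.001],[-0.002,0,-0.08]]
    - [[0.055,0,-0.001],[-0.002,0,-0.15]]
    - [[0.075,0.012,-0.001],[-0.002,0,-0.22]]
    - [[0.088,0.035,-0.001],[-0.002,0,-0.28]]
    - [[0.1,0.07,-0.001],[-0.002,0,-0.322]]
    - [[0.108,0.105,-0.001],[-0.002,0,-0.322]]
    - [[0.111,0.124,0.008],[-0.002,0,-0.322]]
    - [[0.111,0.124,0.035],[-0.002,0,-0.322]]
    - [[0.111,0.124,0.058],[-0.002,0,-0.322]]
    - [[0.111,0.124,0.058],[-0.002,0,-0.322]]

```text
time_s: 4.6
ee_pos: [579.0, 99.1, 76.6]
tool_rot: [-2.066, -2.36, 0.013]
contact_force: [-1.6, -0.3, -3.8]
gripper_width: 45.1
```

```bash
python3 - <<'E'
from h import *
im=vision.read_camera('top'); crop(im,200,40,400,220,3.5,'pics/t2.png')
im=vision.read_camera('side'); crop(im,130,130,380,330,3.2,'pics/s2.png')
plan([([582,103.6,46.5],8),([582,103.6,44],8)])
E
```

```text
now [582.2 100.5  80.4] jaw 7.6 t 4.7 F [-0.6  1.  -3.5] w 44.8 q [ 0.01  0.73 -0.36  1.75  0.36  0.73 -0.4 ]
tilt z [-7.e-04 -4.e-04 -1.e+00]
-> [0.0031, 0.0003, 0.0339] [-0.0008, 0.0003, -0.0065] steps>= 0.7
-> [0.0031, 0.0003, 0.0364] [-0.0008, 0.0003, -0.0065] steps>= 0.7
```

View pics/s2.png

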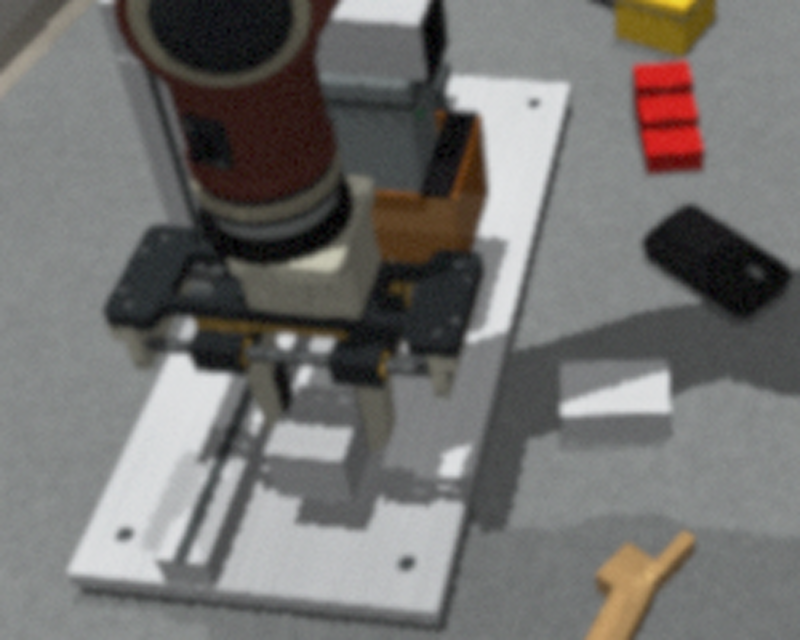

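View pics/t2.png

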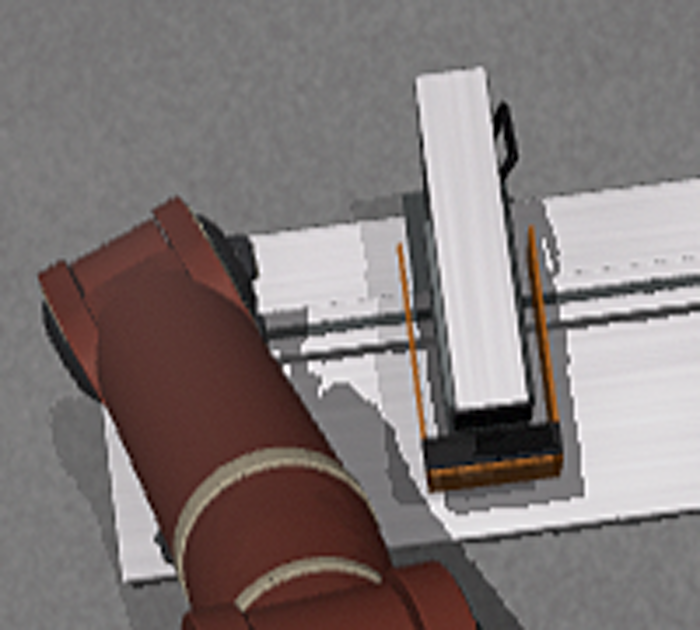

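The gauge is over the infeed, high end toward the rear; the fence-side finger and the scanner both look clear. I'm lowering it until it touches the bed.

Call:
carry_out:
  series:
    - [[0.003,0,0.015],[0,0,-0.006]]
    - [[0.003,0,0.028],[0,0,-0.006]]
    - [[0.003,0,0.033],[0,0,-0.006]]
    - [[0.003,0,0.035],[0,0,-0.006]]
    - [[0.003,0,0.036],[0,0,-0.006]]
    - [[0.003,0,0.036],[0,0,-0.006]]

```text
time_s: 5.3
ee_pos: [583.0, 103.8, 45.4]
tool_rot: [2.061, 2.369, 0.003]
contact_force: [0.6, 0.1, -3.6]
gripper_width: 45.0
```

Call:
carry_out:
  series:
    - [[0,0,0.001],[0,0,0]]
    - [[0,0,0.0015],[0,0,0]]
    - [[0,0,0.002],[0,0,0]]
    - [[0,0,0.002],[0,0,0]]

```text
time_s: 5.7
ee_pos: [583.2, 103.8, 44.7]
tool_rot: [2.06, 2.368, 0.003]
contact_force: [-2.1, -0.2, 6.1]
gripper_width: 45.1
```

Call:
carry_out:
  series:
    - [[0,0,0],[0,0,0]]
    - [[0,0,0],[0,0,0]]
    - [[0,0,0],[0,0,0]]
    - [[0,0,0],[0,0,0]]
  claw: 98

```text
time_s: 6.1
ee_pos: [582.9, 103.8, 43.1]
tool_rot: [2.061, 2.369, 0.002]
contact_force: [0.4, -0.6, -0.0]
gripper_width: 57.4
```

Call:
carry_out:
  series:
    - [[0,0,-0.012],[0,0,0]]
    - [[0,0,-0.035],[0,0,0]]
    - [[0,0,-0.075],[0,0,0]]
    - [[0,0,-0.1],[0,0,0]]
    - [[0,0,-0.1],[0,0,0]]

```text
time_s: 6.6
ee_pos: [585.3, 104.9, 148.1]
tool_rot: [2.058, 2.365, 0.014]
contact_force: [0.2, 0.4, -0.1]
gripper_width: 57.3
```

```bash
python3 - <<'E'
from h import *
E=np.array([433.84,422.76]); a=np.radians(-97.94); u=np.array([np.cos(a),np.sin(a)]); n=np.array([-u[1],u[0]])
G=E+99*u-1.2*n; print('grip',G)
plan([([540,160,150],0),([500,250,130],-5),([G[0],G[1],100],-9.1),([G[0],G[1],16],-9.1)])
E
```

```text
grip [418.97603824 324.87484974]
now [585.3 104.9 148.1] jaw 8.0 t 6.6 F [ 0.2  0.4 -0.1] w 57.3 q [ 0.03  0.64 -0.4   1.69  0.32  0.86 -0.36]
tilt z [ 0.011   0.0025 -0.9999]
-> [0.0609, -0.0372, -0.0023] [0.0112, -0.0017, 0.1389] steps>= 1.4
-> [0.1555, -0.0646, 0.0175] [0.0111, -0.0022, 0.2261] steps>= 3.4
-> [0.2409, -0.1348, 0.0468] [0.011, -0.0026, 0.2977] steps>= 5.6
-> [0.2408, -0.1358, 0.1308] [0.011, -0.0026, 0.2977] steps>= 6.1
```

Call:
carry_out:
  series:
    - [[0.02,-0.012,0],[0,0,0.04]]
    - [[0.06,-0.037,0],[0,0,0.12]]
    - [[0.1,-0.05,0],[0,0,0.17]]
    - [[0.14,-0.06,0.005],[0,0,0.21]]
    - [[0.18,-0.085,0.02],[0,0,0.25]]
    - [[0.215,-0.114,0.035],[0,0,0.28]]
    - [[0.24,-0.135,0.045],[0,0,0.298]]
    - [[0.24,-0.135,0.045],[0,0,0.298]]
    - [[0.24,-0.135,0.045],[0,0,0.298]]
    - [[0.24,-0.135,0.045],[0,0,0.298]]

```text
time_s: 7.6
ee_pos: [416.9, 321.5, 97.9]
tool_rot: [2.391, 2.034, 0.002]
contact_force: [0.4, -0.4, 0.2]
gripper_width: 57.0
```

```bash
python3 - <<'E'
from h import *
im=vision.read_camera('top'); cv2.imwrite('pics/top3.png',im); crop(im,90,60,340,270,3.2,'pics/t3.png')
im=vision.read_camera('side'); cv2.imwrite('pics/side3.png',im); crop(im,140,150,390,360,3.2,'pics/s3.png')
plan([([419,324.9,16],-9.1)])
E
```

```text
now [417.2 321.4  98. ] jaw -9.3 t 7.7 F [ 0.2 -0.3 -0.2] w 57.1 q [-0.52  0.62 -0.27  1.92  0.26  0.63 -1.12]
tilt z [ 2.8e-03 -3.0e-04 -1.0e+00]
-> [0.0038, 0.001, 0.082] [0.0028, -0.0002, -0.0033] steps>= 1.6
```

View pics/t3.png

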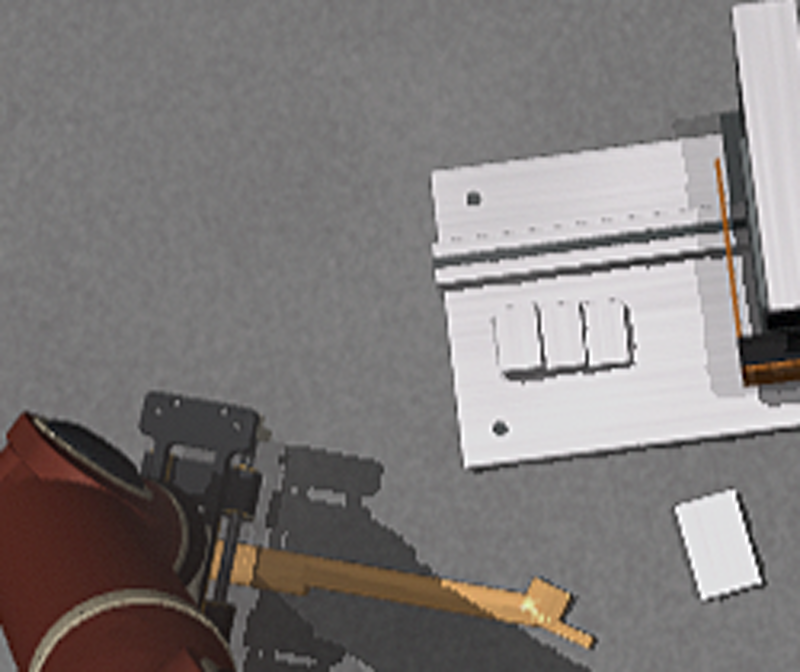

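View pics/s3.png

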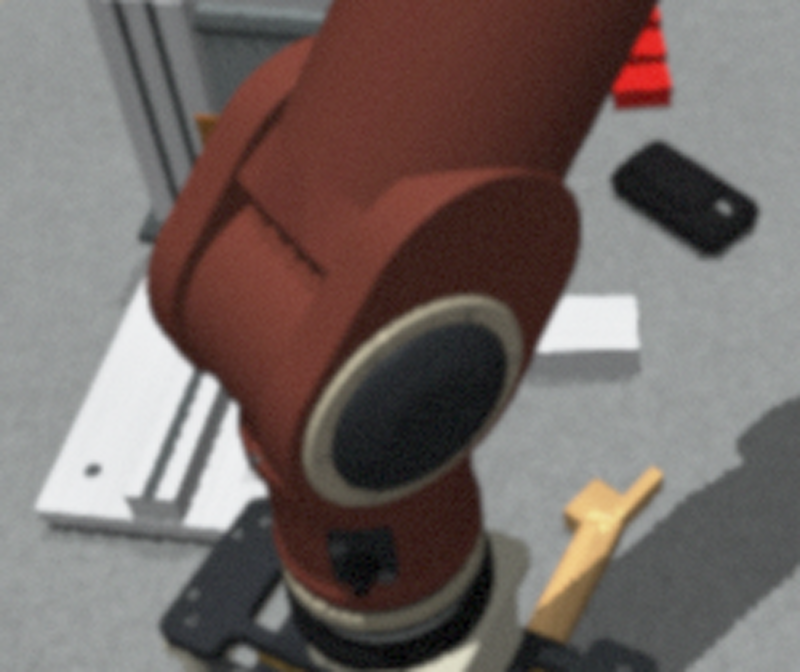

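The gauge stands square on the infeed with its low end toward the scanner, and the jaws hover over the stick's handle. Descending onto the handle.

Call:
carry_out:
  series:
    - [[0.002,0.001,0.03],[0,0,0]]
    - [[0.004,0.001,0.06],[0.002,0,-0.003]]
    - [[0.004,0.001,0.076],[0.002,0,-0.003]]
    - [[0.004,0.001,0.081],[0.002,0,-0.003]]
    - [[0.004,0.001,0.0815],[0.002,0,-0.003]]
    - [[0.004,0.001,0.0815],[0.002,0,-0.003]]

```text
time_s: 8.3
ee_pos: [418.3, 326.6, 17.2]
tool_rot: [-2.388, -2.04, -0.003]
contact_force: [0.1, 0.0, 0.8]
gripper_width: 57.4
```

Call:
carry_out:
  series:
    - [[0,0,0],[0,0,0]]
    - [[0,0,0],[0,0,0]]
    - [[0,0,0],[0,0,0]]
    - [[0,0,0],[0,0,0]]
    - [[0,0,0],[0,0,0]]
    - [[0,0,0],[0,0,0]]
  claw: 255
  newtons: 50

```text
time_s: 8.9
ee_pos: [417.8, 326.6, 16.8]
tool_rot: [-2.388, -2.041, -0.001]
contact_force: [0.2, -0.7, 4.0]
gripper_width: 29.7
```

```bash
python3 - <<'E'
from h import *
g=tost([583,103.8]); print('gauge st',g)
c=g+[-45,-22.5]; print('rear outer corner',c)
d=np.array([np.cos(np.radians(15)),np.sin(np.radians(15))])
def T(corner): q=corner-221.7*d; return st(q[0],q[1],0)[:2]
A=T(c+[-25,-4]); print(A, T(c))
plan([([418,326.6,90],-9.1),([*A,90],23),([*A,44],23)])
E
```

```text
gauge st [-165.07770862  -51.52708141]
rear outer corner [-210.07770862  -74.02708141]
[460.39068793 373.50660365] [467.83108772 349.30659433]
now [417.8 326.6  16.8] jaw -8.9 t 8.9 F [ 0.2 -0.7  4. ] w 29.7 q [-0.57  0.75 -0.2   1.96  0.32  0.46 -1.17]
tilt z [ 5.e-04  7.e-04 -1.e+00]
-> [0.0, 0.0003, -0.0732] [0.0004, -0.0008, 0.0027] steps>= 1.5
-> [0.053, 0.0349, -0.0732] [0.0006, -0.0007, -0.5575] steps>= 3.7
-> [0.0529, 0.0348, -0.0272] [0.0006, -0.0007, -0.5575] steps>= 3.7
```

Call:
carry_out:
  series:
    - [[0,0,-0.02],[0,0,0]]
    - [[0,0,-0.055],[0,0,0]]
    - [[0,0,-0.073],[0,0,-0.03]]
    - [[0.01,0.006,-0.073],[0,0,-0.12]]
    - [[0.022,0.014,-0.073],[0,0,-0.23]]
    - [[0.034,0.022,-0.073],[0,0,-0.34]]
    - [[0.045,0.03,-0.073],[0,0,-0.45]]
    - [[0.053,0.035,-0.073],[0,0,-0.53]]
    - [[0.053,0.035,-0.073],[0,0,-0.557]]
    - [[0.053,0.035,-0.073],[0,0,-0.557]]

```text
time_s: 9.9
ee_pos: [459.5, 372.5, 88.6]
tool_rot: [-1.735, -2.618, 0.003]
contact_force: [-0.5, -0.0, -1.9]
gripper_width: 29.4
```

Call:
carry_out:
  series:
    - [[0,0,0.01],[0,0,0]]
    - [[0,0,0.02],[0,0,0]]
    - [[0,0,0.03],[0,0,0]]
    - [[0,0,0.03],[0,0,0]]
    - [[0,0,0.03],[0,0,0]]

```text
time_s: 10.4
ee_pos: [459.9, 373.2, 58.8]
tool_rot: [-1.734, -2.619, 0.001]
contact_force: [0.6, -0.6, -2.3]
gripper_width: 29.4
```

```bash
python3 - <<'E'
from h import *
im=vision.read_camera('top'); cv2.imwrite('pics/top4.png',im); crop(im,90,60,340,270,3.2,'pics/t4.png')
im=vision.read_camera('side'); cv2.imwrite('pics/side4.png',im); crop(im,140,150,390,360,3.2,'pics/s4.png')
plan([([460.4,373.5,44],23)])
E
```

```text
now [460.4 373.7  59.6] jaw 23.0 t 10.5 F [ 0.2  0.3 -2.6] w 29.6 q [-0.47  0.77 -0.41  1.76  0.44  0.7  -0.71]
tilt z [ 2.e-04  9.e-04 -1.e+00]
-> [-0.0002, -0.0, 0.0156] [0.0005, -0.0008, -0.0004] steps>= 0.3
```

View pics/t4.png

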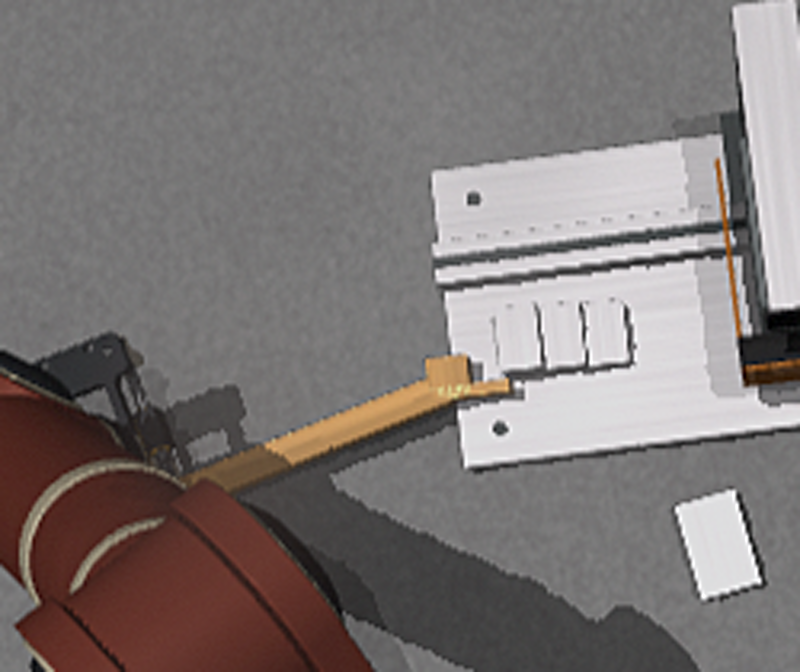

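View pics/s4.png

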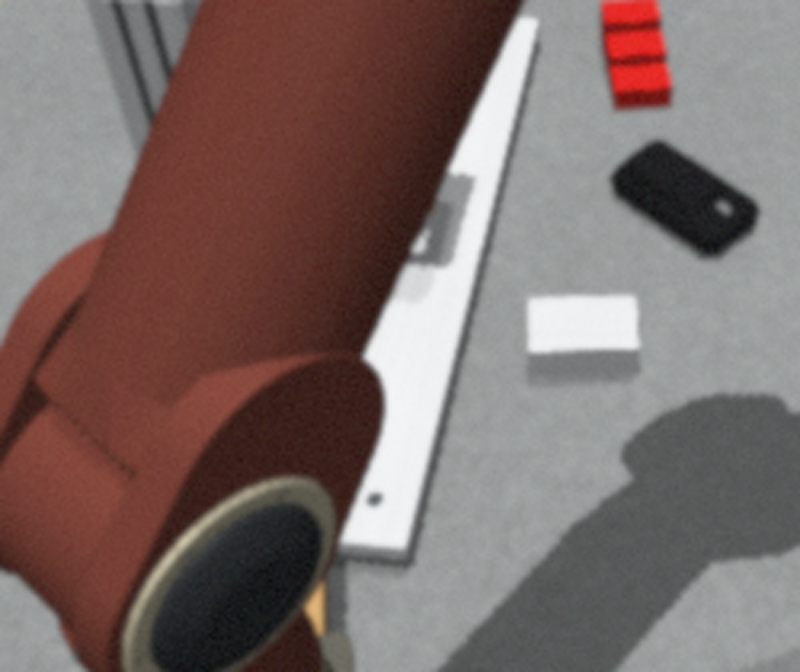

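```bash
python3 - <<'E'
from h import *
o=lambda p:((p[0]+.5)/3.2-.5+90,(p[1]+.5)/3.2-.5+60)
print('corner',tost(onplane('top',o((471,380)),60.8)))
for p in((497,307),(502,372)): print('gauge rear',tost(onplane('top',o(p),65)))
for p in((627,300),(632,360)): print('gauge low',tost(onplane('top',o(p),45)))
im=cv2.imread('pics/top4.png'); crop(im,215,150,295,200,9,'pics/t4b.png')
E
```

```text
corner [-231.97860969  -75.12055745]
gauge rear [-207.45631745  -26.68019286]
gauge rear [-209.07443882  -73.0201811 ]
gauge low [-117.34993986  -28.76054955]
gauge low [-118.83410828  -72.17116482]
```

View pics/t4b.png

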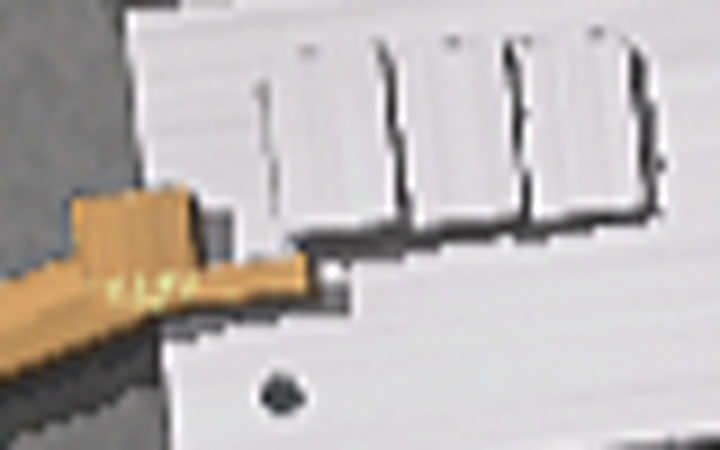

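The notch is about 25 mm behind the gauge's rear corner and its lip about 4 mm outside the gauge's outer side, both nearly parallel to it. Next I lower the stick, then close up on the gauge.

Call:
carry_out:
  series:
    - [[0,0,0.006],[0,0,0]]
    - [[0,0,0.011],[0,0,0]]
    - [[0,0,0.014],[0,0,0]]
    - [[0,0,0.0155],[0,0,0]]
    - [[0,0,0.0155],[0,0,0]]

```text
time_s: 11.0
ee_pos: [460.1, 373.3, 43.6]
tool_rot: [-1.734, -2.619, 0.001]
contact_force: [-0.1, -0.5, -1.9]
gripper_width: 29.5
```

Call:
carry_out:
  series:
    - [[-0.0039,-0.001,0],[0,0,0]]
    - [[-0.0087,-0.0023,0],[0,0,0]]
    - [[-0.0135,-0.0036,0],[0,0,0]]
    - [[-0.0174,-0.0047,0],[0,0,0]]
    - [[-0.0193,-0.0052,0],[0,0,0]]
    - [[-0.0193,-0.0052,0],[0,0,0]]

```text
time_s: 11.6
ee_pos: [463.2, 353.1, 43.9]
tool_rot: [-1.735, -2.619, -0.0]
contact_force: [0.4, -1.0, -1.9]
gripper_width: 29.7
```

```bash
python3 - <<'E'
from h import *
im=vision.read_camera('top'); cv2.imwrite('pics/top5.png',im); crop(im,215,130,305,200,8,'pics/t5.png')
plan([])
f=np.array([-.966,-.259]);s=np.array([-.259,.966])
# forward a, lateral b table
for a,b in [(3,0),(6,1.5),(10,4),(14,7),(18,10),(22,13),(26,16),(30,19),(33,22),(36,25)]: print(a,b,((a*f+b*s)/1000).round(4).tolist())
E
```

```text
now [463.1 353.5  44. ] jaw 23.0 t 11.65 F [ 1.5  0.4 -1.7] w 29.5 q [-0.45  0.78 -0.39  1.79  0.46  0.66 -0.7 ]
tilt z [-1.e-04  6.e-04 -1.e+00]
3 0 [-0.0029, -0.0008]
6 1.5 [-0.0062, -0.0001]
10 4 [-0.0107, 0.0013]
14 7 [-0.0153, 0.0031]
18 10 [-0.02, 0.005]
22 13 [-0.0246, 0.0069]
26 16 [-0.0293, 0.0087]
30 19 [-0.0339, 0.0106]
33 22 [-0.0376, 0.0127]
36 25 [-0.0413, 0.0148]
```

View pics/t5.png

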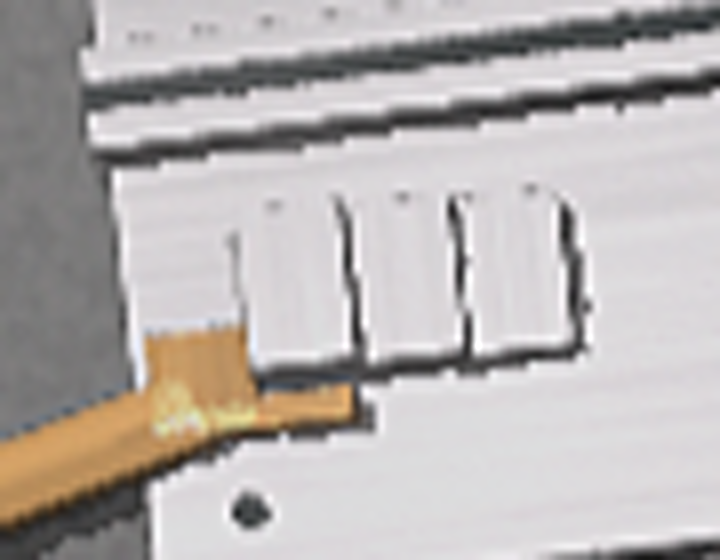

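Call:
carry_out:
  series:
    - [[-0.0029,-0.0008,0],[0,0,0]]
    - [[-0.0062,0,0],[0,0,0]]
    - [[-0.0107,0.0013,0],[0,0,0]]
    - [[-0.0153,0.0031,0],[0,0,0]]
    - [[-0.02,0.005,0],[0,0,0]]
    - [[-0.0246,0.0069,0],[0,0,0]]
    - [[-0.0293,0.0087,0],[0,0,0]]
    - [[-0.0339,0.0106,0],[0,0,0]]
    - [[-0.0376,0.0127,0],[0,0,0]]
    - [[-0.0413,0.0148,0],[0,0,0]]

```text
time_s: 12.65
ee_pos: [493.0, 321.0, 43.8]
tool_rot: [-1.735, -2.619, -0.0]
contact_force: [-1.2, 0.5, -1.9]
gripper_width: 29.4
```

```bash
python3 - <<'E'
from h import *
im=vision.read_camera('top'); cv2.imwrite('pics/top6.png',im); crop(im,215,120,315,200,7,'pics/t6.png')
plan([])
p=sense()['ee_pos']; d=np.array([np.cos(np.radians(15)),np.sin(np.radians(15))]); print('corner',tost(p)+221.7*d)
f=np.array([-.966,-.259]);s=np.array([-.259,.966])
for a,b in [(4,2),(8,4),(12,6),(15,7.5),(18,9),(21,10)]: print(a,b,((a*f+b*s)/1000).round(4).tolist())
E
```

```text
now [493.9 320.3  43.8] jaw 22.9 t 12.7 F [ 0.2  1.1 -1.1] w 29.3 q [-0.37  0.79 -0.4   1.78  0.46  0.67 -0.63]
tilt z [ 5.e-04 -4.e-04 -1.e+00]
corner [-177.68523492  -52.26415847]
4 2 [-0.0044, 0.0009]
8 4 [-0.0088, 0.0018]
12 6 [-0.0131, 0.0027]
15 7.5 [-0.0164, 0.0034]
18 9 [-0.0197, 0.004]
21 10 [-0.0229, 0.0042]
```

View pics/t6.png

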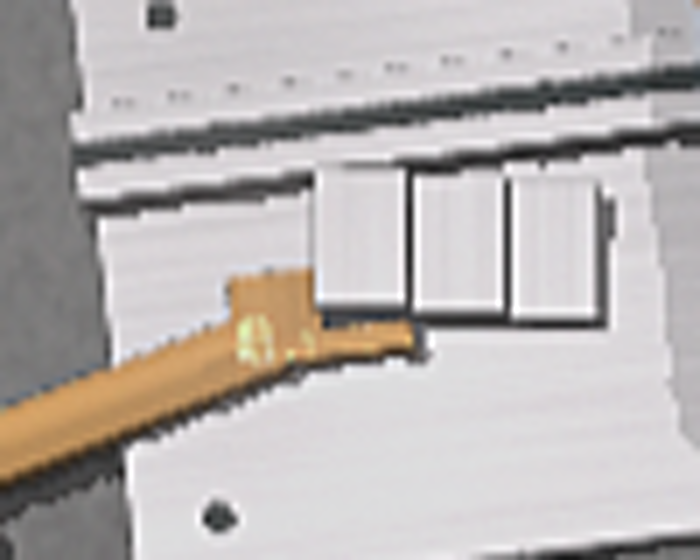

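The top view shows the gauge turned a few degrees clockwise: its front stands off the fence because the lip pushed before the heel was seated. Pushing straight forward on its rear outer corner should turn it back.

Call:
carry_out:
  series:
    - [[-0.0029,-0.0008,0],[0,0,0]]
    - [[-0.0068,-0.0018,0],[0,0,0]]
    - [[-0.0106,-0.0028,0],[0,0,0]]
    - [[-0.0145,-0.0039,0],[0,0,0]]
    - [[-0.0174,-0.0047,0],[0,0,0]]
    - [[-0.0193,-0.0052,0],[0,0,0]]
    - [[-0.0193,-0.0052,0],[0,0,0]]

```text
time_s: 13.4
ee_pos: [495.6, 300.7, 43.8]
tool_rot: [1.735, 2.619, -0.001]
contact_force: [-0.6, 1.2, -1.9]
gripper_width: 29.5
```

```bash
python3 - <<'E'
from h import *
im=vision.read_camera('top'); cv2.imwrite('pics/top7.png',im); crop(im,225,120,325,200,7,'pics/t7.png')
plan([])
p=sense()['ee_pos']; d=np.array([np.cos(np.radians(15)),np.sin(np.radians(15))]); print('corner',tost(p)+221.7*d)
E
```

```text
now [495.7 300.7  43.8] jaw 22.9 t 13.45 F [-0.1  1.1 -1.8] w 29.4 q [-0.34  0.78 -0.4   1.8   0.47  0.66 -0.61]
tilt z [-3.e-04 -9.e-04 -1.e+00]
corner [-158.0555089   -53.23945503]
```

View pics/t7.png

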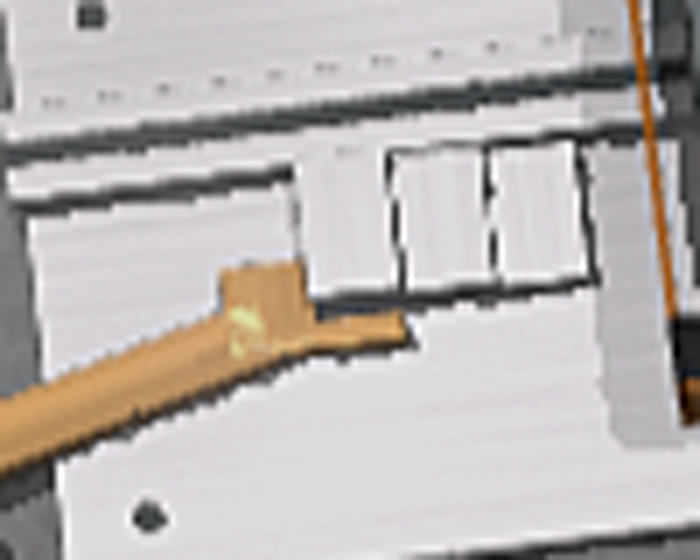

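Call:
carry_out:
  series:
    - [[-0.003,0.0002,0],[0,0,0]]
    - [[-0.006,0.0013,0],[0,0,0]]
    - [[-0.009,0.003,0],[0,0,0]]
    - [[-0.0115,0.0045,0],[0,0,0]]
    - [[-0.0133,0.0059,0],[0,0,0]]
    - [[-0.0142,0.0066,0],[0,0,0]]
    - [[-0.0142,0.0066,0],[0,0,0]]

```text
time_s: 14.15
ee_pos: [505.2, 292.6, 43.6]
tool_rot: [-1.734, -2.614, -0.0]
contact_force: [-4.5, 5.1, -1.9]
gripper_width: 29.4
```

```bash
python3 - <<'E'
from h import *
im=vision.read_camera('top'); cv2.imwrite('pics/top8.png',im); crop(im,235,120,335,200,7,'pics/t8.png')
plan([])
s=sense();p=s['ee_pos']; d=np.array([np.cos(np.radians(15)),np.sin(np.radians(15))]); print('corner',tost(p)+221.7*d, 'Fst',SX@s['contact_force'][:2],SY@s['contact_force'][:2])
E
```

```text
now [505.2 292.6  43.7] jaw 22.9 t 14.2 F [-5.1  5.1 -2.1] w 29.8 q [-0.31  0.79 -0.41  1.79  0.47  0.66 -0.58]
tilt z [-0.0036  0.0026 -1.    ]
corner [-148.75808039  -44.91883416] Fst -5.804162890283263 -4.2952835565984975
```

View pics/t8.png

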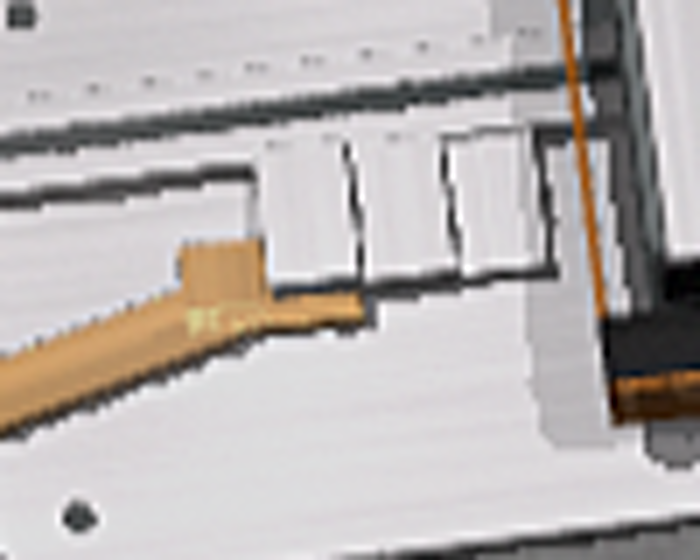

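The gauge is now flat against the fence, and the force reading shows about 4 N of reaction from the fence. Now the slow feed at 4–5 cm/s.

Call:
carry_out:
  series:
    - [[-0.003,-0.0007,0],[0,0,0]]
    - [[-0.0073,-0.0018,0],[0,0,0]]
    - [[-0.0122,-0.0031,0],[0,0,0]]
    - [[-0.017,-0.0043,0],[0,0,0]]
    - [[-0.0218,-0.0056,0],[0,0,0]]
    - [[-0.0267,-0.0069,0],[0,0,0]]
    - [[-0.0315,-0.0082,0],[0,0,0]]
    - [[-0.0363,-0.0095,0],[0,0,0]]
    - [[-0.0411,-0.0108,0],[0,0,0]]
    - [[-0.0435,-0.0114,0],[0,0,0]]

```text
time_s: 15.2
ee_pos: [511.7, 247.4, 43.6]
tool_rot: [-1.734, -2.614, 0.001]
contact_force: [-4.4, 4.6, -2.2]
gripper_width: 29.7
```

```bash
cat > chk.py <<'E'
from h import *
import sys
i=sys.argv[1]
if len(sys.argv)>2:
    im=vision.read_camera('top'); cv2.imwrite(f'pics/top{i}.png',im); crop(im,*map(int,sys.argv[2:6]),7 if len(sys.argv)<7 else float(sys.argv[6]),f'pics/t{i}.png')
plan([])
s=sense();p=s['ee_pos']; R0=Ro.from_rotvec(s['tool_rot']).as_matrix(); j=np.arctan2(R0[1,1],R0[0,1])-np.pi/2-FA; d=np.array([np.cos(j),np.sin(j)]); print('yaw',np.degrees(j),'corner',tost(p)+221.7*d, 'Fst',SX@s['contact_force'][:2],SY@s['contact_force'][:2])
E
python3 chk.py 9 250 110 350 190
```

```text
now [511.8 247.   43.5] jaw 22.9 t 15.25 F [-4.1  4.5 -1.4] w 29.7 q [-0.23  0.77 -0.41  1.83  0.48  0.64 -0.53]
tilt z [-0.0038  0.0014 -1.    ]
yaw 14.862477164092146 corner [-102.48290488  -45.21878333] Fst -5.015274534740431 -3.426921988650097
```

View pics/t9.png

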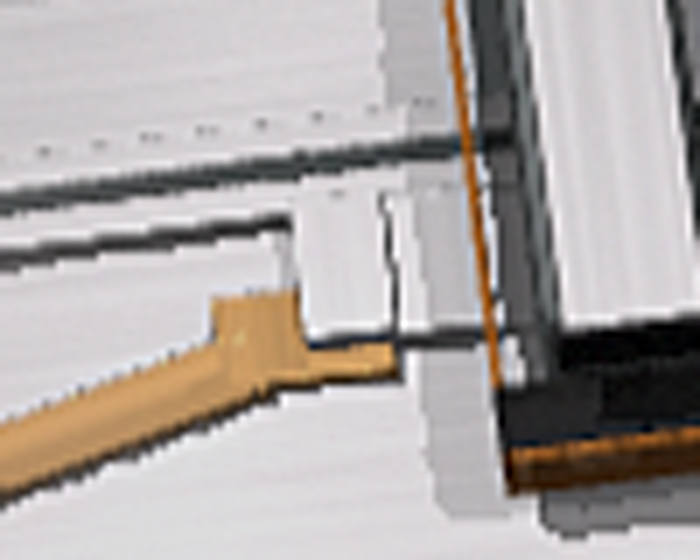

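Still flat on the fence and seated in the notch, entering the hood. I carry on with a slight extra press.

Call:
carry_out:
  series:
    - [[-0.004,-0.0008,0],[0,0,0]]
    - [[-0.0085,-0.0018,0],[0,0,0]]
    - [[-0.0132,-0.003,0],[0,0,0]]
    - [[-0.0179,-0.0042,0],[0,0,0]]
    - [[-0.0226,-0.0054,0],[0,0,0]]
    - [[-0.0273,-0.0066,0],[0,0,0]]
    - [[-0.032,-0.0079,0],[0,0,0]]
    - [[-0.0367,-0.0091,0],[0,0,0]]
    - [[-0.0413,-0.0103,0],[0,0,0]]
    - [[-0.0457,-0.0114,0],[0,0,0]]

```text
time_s: 16.25
ee_pos: [518.5, 201.4, 43.5]
tool_rot: [-1.733, -2.614, 0.001]
contact_force: [-5.0, 5.2, -1.7]
gripper_width: 29.6
```

```bash
python3 chk.py 10 260 80 380 180 6.5
```

```text
now [518.7 200.   43.3] jaw 22.8 t 16.3 F [-5.2  3.4 -2.1] w 29.7 q [-0.15  0.76 -0.41  1.87  0.49  0.62 -0.47]
tilt z [-4.8e-03  8.0e-04 -1.0e+00]
yaw 14.838503429391206 corner [-55.0233032  -44.98328268] Fst -4.054272434281015 -4.634242225144246
```

View pics/t10.png

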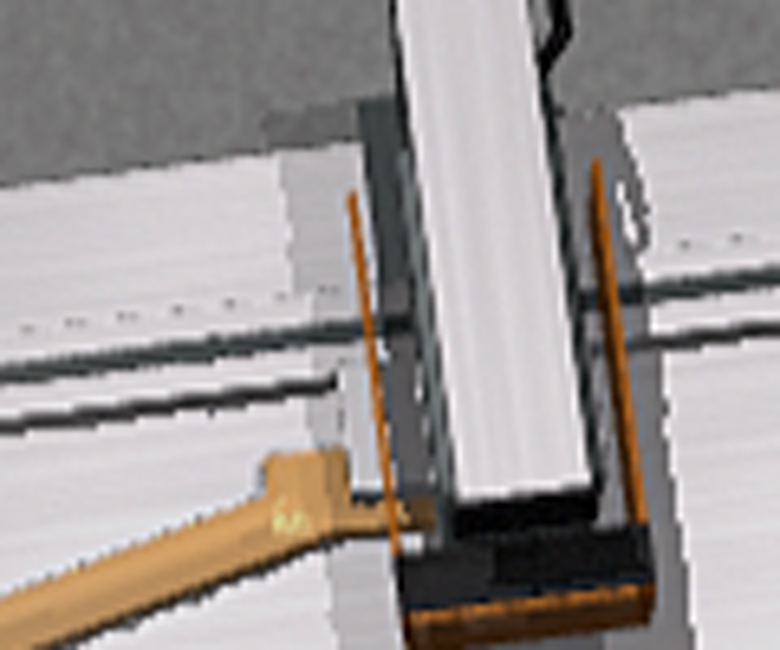

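Call:
carry_out:
  series:
    - [[-0.0044,-0.0011,0],[0,0,0]]
    - [[-0.0091,-0.0023,0],[0,0,0]]
    - [[-0.0138,-0.0035,0],[0,0,0]]
    - [[-0.0186,-0.0047,0],[0,0,0]]
    - [[-0.0233,-0.0059,0],[0,0,0]]
    - [[-0.028,-0.0071,0],[0,0,0]]
    - [[-0.0328,-0.0084,0],[0,0,0]]
    - [[-0.0375,-0.0096,0],[0,0,0]]
    - [[-0.0423,-0.0108,0],[0,0,0]]
    - [[-0.0467,-0.012,0],[0,0,0]]

```text
time_s: 17.3
ee_pos: [525.4, 153.5, 43.3]
tool_rot: [-1.733, -2.614, 0.002]
contact_force: [-5.5, 5.3, -1.0]
gripper_width: 29.1
```

Call:
carry_out:
  series:
    - [[-0.0044,-0.001,0],[0,0,0]]
    - [[-0.0091,-0.0022,0],[0,0,0]]
    - [[-0.0138,-0.0034,0],[0,0,0]]
    - [[-0.0186,-0.0046,0],[0,0,0]]
    - [[-0.0233,-0.0058,0],[0,0,0]]
    - [[-0.028,-0.007,0],[0,0,0]]
    - [[-0.0328,-0.0083,0],[0,0,0]]
    - [[-0.0375,-0.0095,0],[0,0,0]]
    - [[-0.0423,-0.0107,0],[0,0,0]]
    - [[-0.0457,-0.0116,0],[0,0,0]]

```text
time_s: 18.3
ee_pos: [532.3, 106.5, 43.1]
tool_rot: [-1.734, -2.613, 0.004]
contact_force: [-5.1, 5.3, -1.1]
gripper_width: 29.3
```

```bash
python3 chk.py 12 290 80 410 180 6.5
```

```text
now [532.4 105.6  43.1] jaw 22.8 t 18.35 F [-5.5  4.1 -0.5] w 29.7 q [ 0.04  0.75 -0.43  1.9   0.52  0.6  -0.33]
tilt z [-6.2e-03  5.0e-04 -1.0e+00]
yaw 14.820965622919807 corner [ 40.45053987 -44.63154622] Fst -4.8507583812888715 -4.886873281535152
```

View pics/t12.png

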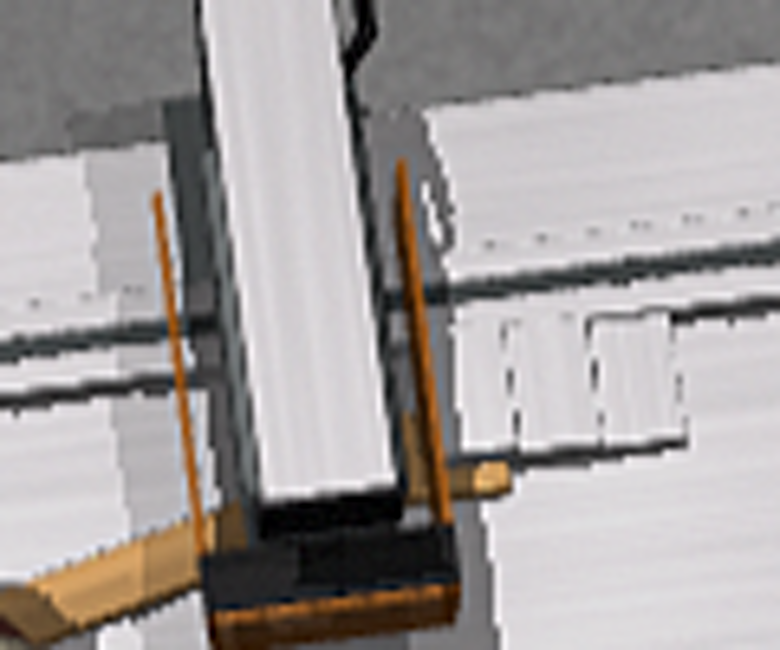

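Emerging on the outfeed, flat against the fence, low end about 50 mm short of the stop. I feed 38 mm more, then creep.

Call:
carry_out:
  series:
    - [[-0.0044,-0.0011,0],[0,0,0]]
    - [[-0.0091,-0.0023,0],[0,0,0]]
    - [[-0.0138,-0.0035,0],[0,0,0]]
    - [[-0.0186,-0.0047,0],[0,0,0]]
    - [[-0.0233,-0.006,0],[0,0,0]]
    - [[-0.028,-0.0072,0],[0,0,0]]
    - [[-0.032,-0.0083,0],[0,0,0]]
    - [[-0.035,-0.009,0],[0,0,0]]
    - [[-0.0367,-0.0095,0],[0,0,0]]

```text
time_s: 19.25
ee_pos: [537.7, 68.9, 43.0]
tool_rot: [-1.734, -2.612, 0.004]
contact_force: [-5.1, 5.1, -0.9]
gripper_width: 29.6
```

```bash
python3 chk.py 13 320 80 450 180 6
```

```text
now [537.7  68.6  43. ] jaw 22.8 t 19.3 F [-5.6  5.2 -1. ] w 29.5 q [ 0.11  0.75 -0.43  1.9   0.53  0.61 -0.26]
tilt z [-6.7e-03  9.0e-04 -1.0e+00]
yaw 14.840266485582791 corner [ 77.82547644 -44.46169057] Fst -5.898874412540217 -4.794005998814149
```

View pics/t13.png

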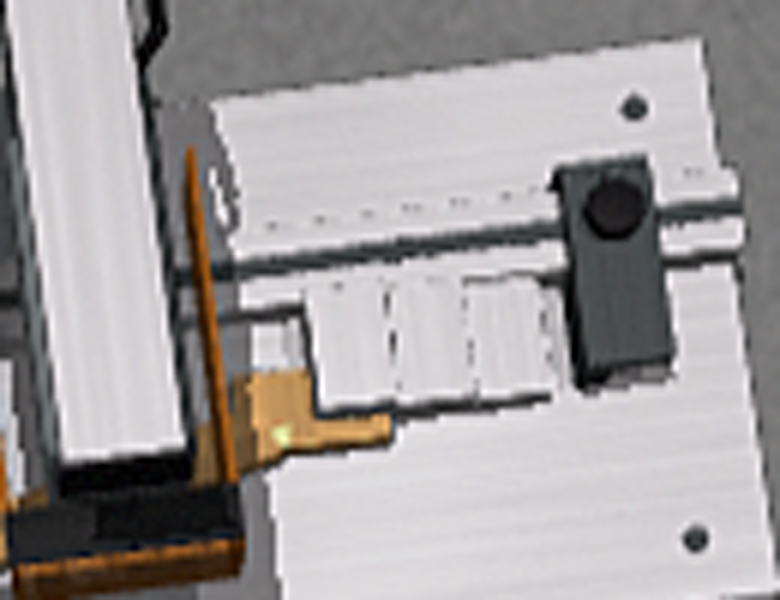

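Call:
carry_out:
  series:
    - [[-0.002,-0.0005,0],[0,0,0]]
    - [[-0.004,-0.001,0],[0,0,0]]
    - [[-0.006,-0.0015,0],[0,0,0]]
    - [[-0.0077,-0.002,0],[0,0,0]]
    - [[-0.0087,-0.0023,0],[0,0,0]]

```text
time_s: 19.8
ee_pos: [538.9, 60.2, 43.0]
tool_rot: [-1.733, -2.612, 0.004]
contact_force: [-4.9, 4.6, -0.8]
gripper_width: 29.5
```

```bash
python3 chk.py 14 320 80 450 180 6
```

```text
now [538.9  60.   43. ] jaw 22.9 t 19.85 F [-4.7  4.5 -1.3] w 29.6 q [ 0.13  0.75 -0.44  1.9   0.53  0.61 -0.25]
tilt z [-0.0068  0.0011 -1.    ]
yaw 14.86142190169706 corner [ 86.42990902 -44.41160423] Fst -5.101102612657914 -4.042901388833446
```

View pics/t14.png

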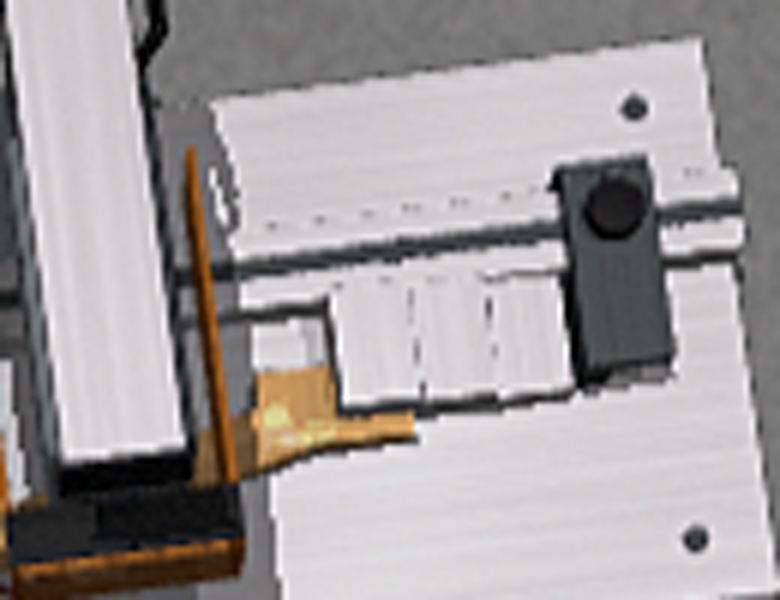

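Nearly touching the stop, and the x force has not risen yet. I creep 1 mm per row and watch the force.

Call:
carry_out:
  series:
    - [[-0.001,-0.0003,0],[0,0,0]]
    - [[-0.0019,-0.0005,0],[0,0,0]]
    - [[-0.0029,-0.0008,0],[0,0,0]]

```text
time_s: 20.15
ee_pos: [539.1, 57.7, 43.0]
tool_rot: [-1.733, -2.612, 0.004]
contact_force: [-5.5, 7.3, -1.1]
gripper_width: 29.7
```

Call:
carry_out:
  series:
    - [[-0.001,-0.0003,0],[0,0,0]]
    - [[-0.0019,-0.0005,0],[0,0,0]]
    - [[-0.0019,-0.0005,0],[0,0,0]]

```text
time_s: 20.45
ee_pos: [538.9, 57.6, 43.1]
tool_rot: [-1.73, -2.612, 0.001]
contact_force: [-5.9, 8.1, -1.2]
gripper_width: 29.6
```

Call:
carry_out:
  series:
    - [[-0.001,-0.0003,0],[0,0,0]]
    - [[-0.0019,-0.0005,0],[0,0,0]]
    - [[-0.0019,-0.0005,0],[0,0,0]]
    - [[-0.0019,-0.0005,0],[0,0,0]]

```text
time_s: 20.85
ee_pos: [538.6, 57.3, 43.1]
tool_rot: [-1.727, -2.612, -0.001]
contact_force: [-8.0, 11.7, -1.1]
gripper_width: 29.6
```

```bash
python3 chk.py 15 320 80 450 180 6
```

```text
now [538.6  57.4  43.1] jaw 23.0 t 20.9 F [-6.9 10.9 -1.2] w 29.6 q [ 0.14  0.75 -0.44  1.9   0.52  0.61 -0.24]
tilt z [-0.0082  0.0063 -0.9999]
yaw 15.049815884525895 corner [ 88.81955948 -44.42690141] Fst -11.76927630350705 -5.325127773173741
```

View pics/t15.png

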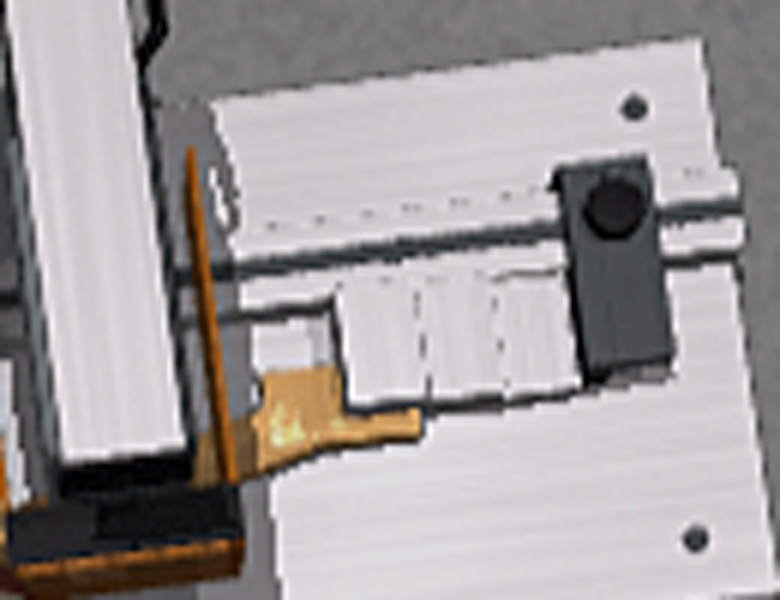

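The gauge is butted: advance stalled with x force risen from 5 to 12 N, and the picture shows the low end at the stop and the long side on the fence. Now I back off diagonally so the lip unloads without dragging the block.

Call:
carry_out:
  series:
    - [[0.0033,-0.0007,0],[0,0,0]]
    - [[0.0066,-0.0013,0],[0,0,0]]
    - [[0.01,-0.0025,0],[0,0,0]]
    - [[0.0142,-0.0029,0],[0,0,0]]
    - [[0.0214,-0.0025,0],[0,0,0]]
    - [[0.0313,-0.0009,0],[0,0,0]]
    - [[0.0461,0.002,0],[0,0,0]]
    - [[0.0654,0.0072,0],[0,0,0]]
    - [[0.0895,0.0136,0],[0,0,0]]
    - [[0.1185,0.0214,0],[0,0,0]]

```text
time_s: 21.9
ee_pos: [516.7, 170.6, 43.9]
tool_rot: [1.735, 2.618, 0.0]
contact_force: [0.3, -0.2, -1.8]
gripper_width: 29.8
```

```bash
python3 chk.py 16 320 80 450 180 6
```

```text
now [515.3 179.7  44.7] jaw 23.5 t 21.95 F [-0.   5.6 -1.1] w 29.3 q [-0.1   0.75 -0.42  1.9   0.5   0.59 -0.44]
tilt z [ 0.0017  0.0091 -1.    ]
yaw 15.459665451182358 corner [-36.03038299 -48.88997134] Fst -5.565997124657747 0.7420887396897816
```

View pics/t16.png

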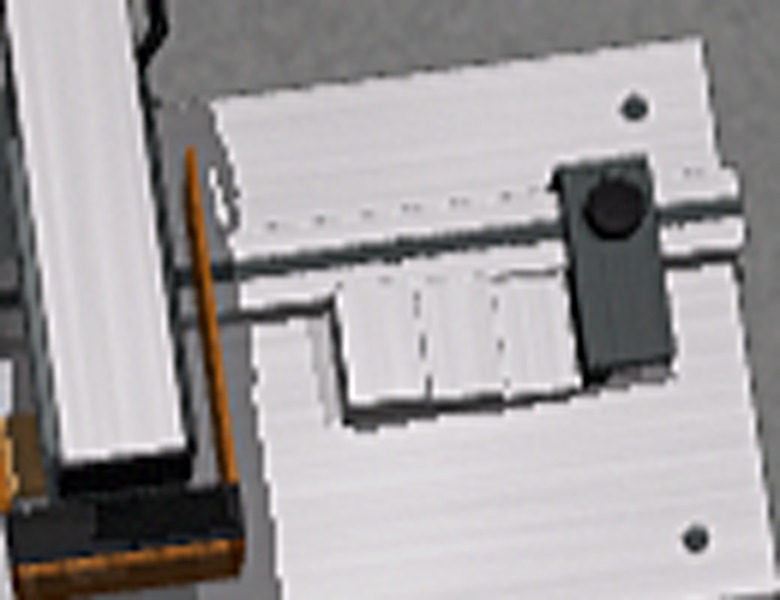

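The gauge stayed put against fence and stop while the stick withdraws under the hood. I pull the tip fully clear, then lift.

Call:
carry_out:
  series:
    - [[0.015,0.004,0],[0,0,0]]
    - [[0.037,0.01,0],[0,0,0]]
    - [[0.06,0.016,0],[0,0,0]]
    - [[0.083,0.022,0],[0,0,0]]
    - [[0.106,0.028,0],[0,0,0]]
    - [[0.125,0.033,0],[0,0,0]]
    - [[0.135,0.036,0],[0,0,0]]
    - [[0.135,0.036,-0.015],[0,0,0]]
    - [[0.135,0.036,-0.03],[0,0,0]]
    - [[0.135,0.036,-0.035],[0,0,0]]

```text
time_s: 22.95
ee_pos: [498.7, 307.4, 81.4]
tool_rot: [1.736, 2.616, 0.005]
contact_force: [0.5, 0.6, -1.8]
gripper_width: 29.9
```

Call:
carry_out:
  series:
    - [[0,0,-0.005],[0,0,0]]
    - [[0,0,-0.005],[0,0,0]]

```text
time_s: 23.15
ee_pos: [497.8, 307.5, 84.9]
tool_rot: [1.736, 2.617, 0.002]
contact_force: [-0.1, -0.3, -2.0]
gripper_width: 29.3
```

```bash
python3 chk.py 17 90 60 340 270 3.2; python3 - <<'E'
from h import *
plan([([418,326.6,85],-9.1),([418,326.6,19],-9.1)])
E
```

```text
now [497.4 307.5  84.2] jaw 22.9 t 23.2 F [ 0.5  0.1 -2.1] w 29.2 q [-0.32  0.73 -0.44  1.76  0.43  0.74 -0.58]
tilt z [ 3.e-04  2.e-04 -1.e+00]
yaw 14.906752165637494 corner [-164.47138407  -50.96255131] Fst -0.053312956718475184 0.4642439186910685
now [497.4 307.5  84.2] jaw 22.9 t 23.2 F [ 0.5  0.1 -2.1] w 29.2 q [-0.32  0.73 -0.44  1.76  0.43  0.74 -0.58]
tilt z [ 3.e-04  2.e-04 -1.e+00]
-> [0.0485, -0.0657, -0.0008] [0.0004, -0.0002, 0.5586] steps>= 3.7
-> [0.0485, -0.0657, 0.0652] [0.0004, -0.0002, 0.5586] steps>= 3.7
```

View pics/t17.png

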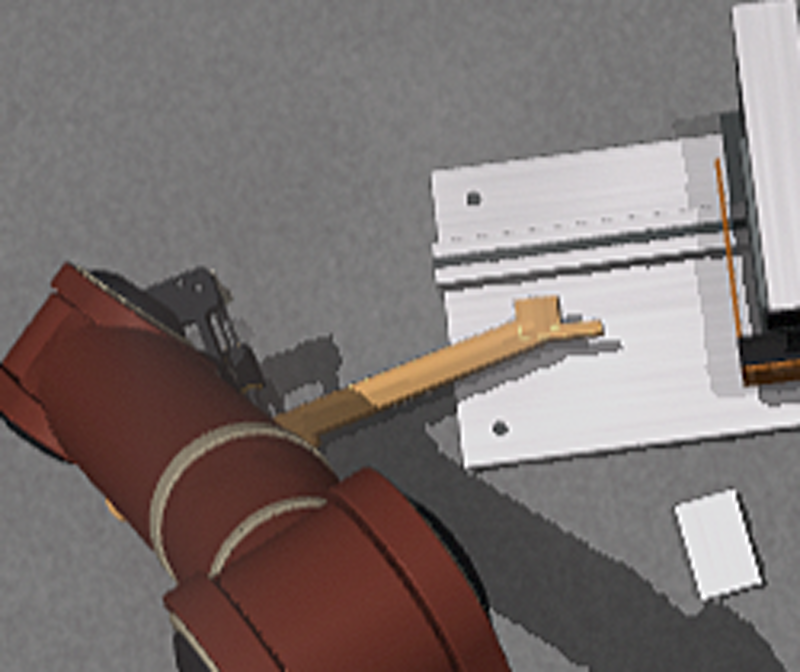

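Call:
carry_out:
  series:
    - [[0.006,-0.008,-0.001],[0,0,0.05]]
    - [[0.015,-0.02,-0.001],[0,0,0.15]]
    - [[0.024,-0.033,-0.001],[0,0,0.26]]
    - [[0.033,-0.045,-0.001],[0,0,0.37]]
    - [[0.042,-0.057,-0.001],[0,0,0.47]]
    - [[0.0485,-0.066,-0.001],[0,0,0.54]]
    - [[0.0485,-0.066,0.01],[0,0,0.559]]
    - [[0.0485,-0.066,0.035],[0,0,0.559]]
    - [[0.0485,-0.066,0.055],[0,0,0.559]]
    - [[0.0485,-0.066,0.06],[0,0,0.559]]

```text
time_s: 24.2
ee_pos: [416.6, 325.4, 21.1]
tool_rot: [2.39, 2.039, -0.008]
contact_force: [-0.9, -1.5, -1.4]
gripper_width: 29.5
```

Call:
carry_out:
  series:
    - [[0,0,0.002],[0,0,0]]
    - [[0,0,0.005],[0,0,0]]
    - [[0,0,0.007],[0,0,0]]
    - [[0,0,0.007],[0,0,0]]

```text
time_s: 24.6
ee_pos: [417.6, 327.3, 17.2]
tool_rot: [-2.389, -2.039, -0.001]
contact_force: [-0.1, -0.5, -1.0]
gripper_width: 29.9
```

Call:
carry_out:
  series:
    - [[0,0,0.001],[0,0,0]]
    - [[0,0,0.001],[0,0,0]]
    - [[0,0,0.001],[0,0,0]]

```text
time_s: 24.9
ee_pos: [417.6, 327.5, 16.8]
tool_rot: [-2.39, -2.039, -0.002]
contact_force: [-1.2, -1.0, 5.5]
gripper_width: 29.6
```

Call:
carry_out:
  series:
    - [[0,0,0],[0,0,0]]
    - [[0,0,0],[0,0,0]]
    - [[0,0,0],[0,0,0]]
    - [[0,0,0],[0,0,0]]
    - [[0,0,0],[0,0,0]]
  claw: 98

```text
time_s: 25.4
ee_pos: [417.2, 327.2, 15.7]
tool_rot: [-2.389, -2.039, 0.0]
contact_force: [0.5, -0.5, -0.0]
gripper_width: 57.0
```

Call:
carry_out:
  series:
    - [[0,0,-0.015],[0,0,0]]
    - [[0,0,-0.045],[0,0,0]]
    - [[0,0,-0.085],[0,0,0]]
    - [[0.02,0,-0.12],[0,0,0]]
    - [[0.06,0,-0.15],[0,0,0]]
    - [[0.1,0,-0.17],[0,0,0]]
    - [[0.1,0,-0.17],[0,0,0]]
    - [[0.1,0,-0.17],[0,0,0]]
    - [[0.1,0,-0.17],[0,0,0]]

```text
time_s: 26.3
ee_pos: [432.8, 423.9, 184.7]
tool_rot: [2.39, 2.037, -0.005]
contact_force: [-0.3, 0.1, -0.0]
gripper_width: 57.5
```

```bash
python3 chk.py 18; python3 - <<'E'
from h import *
cv2.imwrite('pics/topf.png',vision.read_camera('top')); cv2.imwrite('pics/sidef.png',vision.read_camera('side'))
im=cv2.imread('pics/sidef.png'); crop(im,150,100,320,230,4.5,'pics/sf.png')
a=cv2.imread('pics/top0.png');b=cv2.imread('pics/topf.png')
E
```

```text
now [432.8 423.9 184.7] jaw -9.1 t 26.3 F [-0.3  0.1 -0. ] w 57.5 q [-0.62  0.61 -0.31  1.61  0.22  0.96 -1.17]
tilt z [-0.0017 -0.0029 -1.    ]
yaw -17.106134409612746 corner [-291.09025988 -220.93012295] Fst -0.1842613633255405 -0.23982256205242233
```

View pics/topf.png

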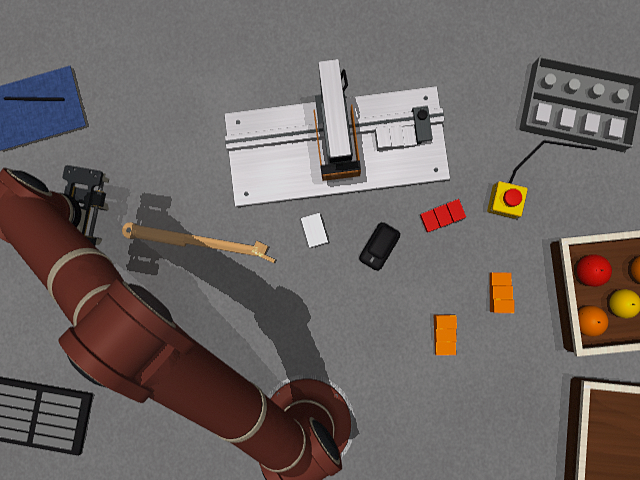

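View pics/sidef.png

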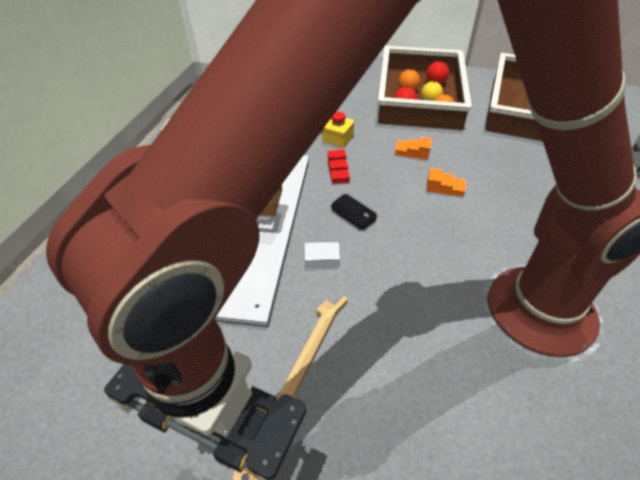

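```bash
python3 - <<'E'
from h import *
a=cv2.imread('pics/top15.png');b=cv2.imread('pics/topf.png');z=cv2.imread('pics/top0.png')
A=cv2.cvtColor(a[120:152,385:440],6).astype(np.float32);B=cv2.cvtColor(b[120:152,385:440],6).astype(np.float32)
print(cv2.phaseCorrelate(A,B), np.abs(A-B).mean())
for n,(x0,y0,x1,y1) in dict(plain=(295,205,335,255),mouse=(352,215,408,278),estop=(480,170,535,225),stop=(408,100,440,125)).items():
    d=cv2.absdiff(z[y0:y1,x0:x1],b[y0:y1,x0:x1]); print(n,d.mean().round(2),d.max())
crop(b,360,90,450,165,8,'pics/tz.png')
E
```

```text
((-0.02178073836291361, 0.04897769537626395), 1.0288189438482125) 3.6840909
plain 14.86 27
mouse 9.62 17
estop 11.41 26
stop 13.81 24
```

View pics/tz.png

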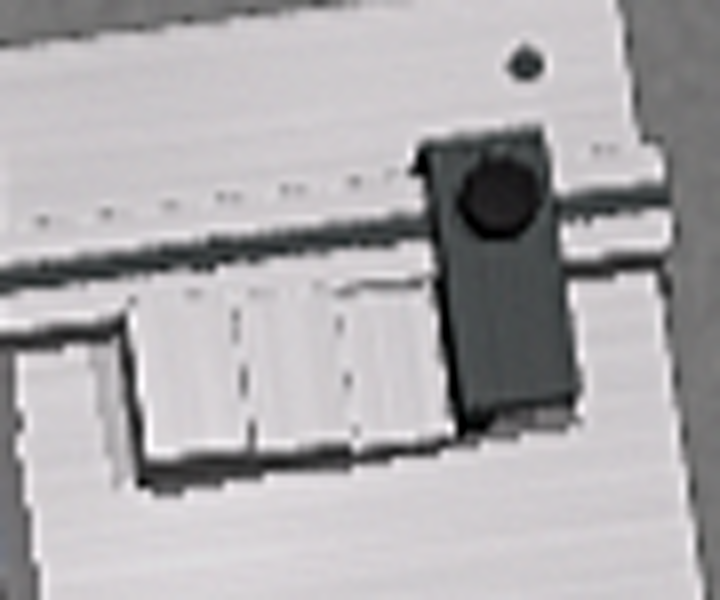

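```bash
python3 - <<'E'
from rig import ticket
print(ticket.job_done())
E
```

```text
the job is handed in; nothing more can be done
None
```

The job is handed in, and all the checks I made at the end passed. It reports no verdict. The clock stood at about 26.4 s of the 72 s allowed.

**What I did:**
- I set the step gauge on the infeed bed, low step leading, and let go of it.
- With the push stick I closed it up to the fence and fed it under the scanner head at about 5 cm/s until it met the stop.
- I then backed the stick out from under the hood, laid it flat on the bench where it had been, and moved the arm clear.

**What went wrong:** In the first sideways nudge, still on the infeed and well short of the scanner, the gauge turned a few degrees. A straight push on its rear corner squared it again before it entered the head.

**Last checks:**
- **Fence:** The fence pushed back with 3.4 to 5.3 N at each reading during the feed. In the pictures the gauge lay flat along the fence wherever the hood did not hide it.
- **Stop:** The gauge stopped moving and the push force rose from about 5 to 12 N. The picture shows its low end at the stop.
- **After withdrawing the stick:** The gauge had shifted less than 0.1 pixel in the top view.
- **Bystanders:** The plain block, mouse, emergency-stop box and end stop show no change in the top view except overall brightness.
- **Limit of the checks:** In the last side view the arm hid the gauge and the stop, so their final positions rest on the top view and the force readings.

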